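# Stack a power board on spacer sticks over the board under test

## Robot

A 6-joint arm with a two-finger parallel gripper is mounted at the origin on the work surface. World frame = base frame: x ahead of the robot, y to its left, z up, the work surface at z = 0. Lengths are in m, angles in rad, forces in N, time in s.
With the tool pointing down it reaches from about 0.425 to 0.95 m from the base axis. Payload 3.5 kg.
Tool frame: the origin (TCP) lies on the centre line of the jaws, within the pads' length; the fingertips stand 25 mm ahead of it and the grasp point (between the pads) lies 6 mm ahead of it; y points along the fingers, z is the direction in which the jaws open and shut, and the axes are right-handed (so a half turn about y gives the same grasp; the last joint's range is limited). The gripper opens to 85 mm and grips with 20 to 120 N. Pads are 22 mm wide; open, the fingers measure 114 mm over their backs; the gripper's body (76 mm by 85 mm) begins 54 mm behind the grasp point. The pads swing forward as they close: fully open they stand 13 mm farther back than shut.
Start: joints at [1.115, 0.286, 1.577, -0, 1.279, -0.15], TCP at [0.203, 0.644, 0.256] pointing down, gripper open.
Joint ranges: [-2.77, 2.77], [-0.9, 2.22], [0.21, 2.48], [-1.53, 4.67], [0.24, 2.81], [-2.84, 2.84]. Speed limits (rad/s): [2.79, 2.79, 3.14, 3.14, 3.14, 3.14].

## Interface

Orientations are given as a unit quaternion [x, y, z, w].
In Python, from plant import ctrl gives the robot as it stands.
- The arm moves only by the tool arm_command, never from a script. Its argument "steps" is a list of rows, each an object with "hand": the opening, from 0 (shut) to 1 (fully open); "travel": the shift along the tool's x, y, z in units of 0.3 m (1.0 is 0.3 m), a list of three; "rotation": the turn, a rotation vector about the tool's x, y, z in units of 30 degrees (1.0 is 30 degrees), a list of three. A call has 1 to 20 rows; each row shifts and turns the pose as measured when the row begins, along the tool's axes as they then stand; what a row does not reach is not made up. A row lasts 1/8 s, in which the tool goes at most 62.5 mm and 10.7 degrees, less where a joint would pass 70% of its speed; a pose out of reach is approached as far as the arm can. A call with a number of a shift or a turn outside -1 to 1 is refused whole. A call with a gripper value outside its range is refused whole. The fingers move at their own pace and stop on an object; "grip_force" is the grip in N (left out, the last holds). Time passes only in rows, so rows that do not move let the fingers close. It gives the time, the measured TCP pose, the force and the opening at its end, in the units of the state.
- ctrl.get_state(): the state, without advancing time (a new reading comes with each control period).
- ctrl.read_camera(name): name is "scene" or "top" or "wrist"; returns (picture, depth): 420x560x3 uint8, blue, green, red; 420x560 float32, m along the optical axis (not along the pixel's ray), 0 where there is no reading.
- ctrl.camera_params(name): a dict with "fx", "fy", "cx", "cy" (pixels), "extrinsics" (4x4, takes a point from camera to world coordinates); the wrist camera has in their place "tool_from_camera" (4x4, takes a point from camera to tool coordinates, whose origin is the TCP and whose axes are the tool frame's). Camera axes: x right, y down, z forward; pixel columns grow to the right and rows downward; lengths in m; the calibration is good to about 2 mm. The wrist camera is an equidistant fisheye: a pixel r from the principal point sees the ray r / f radians off the axis. A picture is of the moment at which its call begins: read the wrist's pose just before it. camera_params takes no time and is no camera call.
- ctrl.sign_off(): hands the job in, once; it reports no verdict.
Trained networks look in the newest picture that a camera, given by its name, has taken for a name from the list of things; names that differ only in an ending like _2 or _b are one class to them, and where a whole thing is asked for, a point or a joint stands for the part that bears it (a point fixed in the world has none). Each returns a list of dicts, best first, with "score" (0 to 1); they miss things now and then, are a little off and sometimes report something else, mostly with a low value. They report only what shows in the picture. A call takes as long as a camera call. They do not tell look-alikes from the thing itself.
- ctrl.masks_of(camera, thing): "region" (420x560 bool, what is visible of it) and "at" ([column, row] in pixels, amid what is visible of it).
The state is a dict: "time": time; "qpos": joint angles; "dq": joint speeds; "joint_efforts": joint torques, N m; "eef_pos": TCP position; "tcp_rot": TCP orientation; "contact_force": force on the tool from outside, world axes, zero at the start; "wrist_torque": the same for the moment, N m; "opening": opening from 0.0 (shut) to 1.0 (fully open).
Only numpy, scipy, OpenCV 4.12 (cv2) and the standard library are available. Lean on these libraries where they do the work, as an engineer would, in place of code of your own. Each camera call takes 0.05 s, during which the arm holds its last target.

## Task

Take the two wooden spacer sticks off the sloped tidy and lay them flat and parallel on the circuit board that is mounted on the height-adjustable stand, one along each of its two bare end strips and centred on it. Then set the loose board with the heat sink on top of both sticks, heat sink up, centred and square over the lower board, so that it rests level and clear of the parts below. The stand may have been left at any height, so feel for the surface: set each piece down gently, neither dropping it nor pressing hard, and leave the jar, reel and screwdriver where they are.

Things in the scene. Friction and masses are not known exactly. Their poses are not given: they have to be found in the camera images.
- stand: Fixed stand, base 140 x 140 mm, origin under its centre on the bench. Its deck, 150 (x) x 180 (y) mm, centred and square on it, carries the lower board, 136 (x) x 166 (y) mm, on rubber buffers that give 1 mm per 5 N. The board's upper face lies 50 to 95 mm above the origin: this height is not reported. Components up to 9 mm high stand only at |y| < 24 mm; the end strips beyond are bare.
- strip_l (a point): Middle of one bare end strip, 56 mm from the stand's middle along its +y, but given at bench height: the board's face is 50 to 95 mm straight above. A stick goes above it, along the stand's x, its centre within 14 mm of it along y and 18 mm along x. Either stick on either strip.
- strip_r (a point): The same for the other bare end strip, 56 mm along the stand's -y, at bench height.
- tidy: Fixed black desk tidy, 130 (x) x 150 (y) mm, origin under its centre on the bench. Its sloping face, 130 mm long, rises towards its +x at 35 degrees, from 25 mm high at the low edge to 99 mm at the high edge; a ledge along the low edge, 10 mm above the slope, holds the sticks.
- stick_a_mid (a point): Plain wooden spacer stick, 120 x 18 x 18 mm, about 30 g. This point is its centre; x runs along its length, z is square to the face it lies on. At the start it lies on the tidy's slope, its x rising at 35 degrees, low end against the ledge; the sticks lie 58 to 90 mm apart, side by side.
- stick_b_mid (a point): Plain wooden spacer stick, 120 x 18 x 18 mm, about 30 g. This point is its centre; x runs along its length, z is square to the face it lies on. At the start it lies on the tidy's slope, its x rising at 35 degrees, low end against the ledge; the sticks lie 58 to 90 mm apart, side by side.
- sink (a point): Loose upper board, 90 (x) x 170 (y) x 4 mm, about 240 g, flat on the bench. A finned heat sink 56 (x) x 34 (y) mm stands in its middle, its top 32 mm above the board's underside: grip it across the 34 mm. Caps and a block up to 20 mm high stand over 55 mm from the middle along y. This point is over the board's centre, 18 mm above its underside; z up. Its y goes along the stand's y, either way.
- flux_jar: Small amber jar, 44 mm wide, 45 mm high, origin under its centre; bystander.
- solder_reel: Grey reel, 54 mm wide, 40 mm high, origin under its centre; bystander.
- driver: Screwdriver, 150 mm long, lying on the bench, along its x; bystander.
Mind the look-alikes: they are no part of the job. Leave any pink look-alike of the part that bears stick_b_mid alone. Leave any red look-alike of the part that bears stick_a_mid alone.

How it is judged:
On the way:
1. both sticks lie flat on the lower board, one along each bare end strip, let go (x of stick_a_mid in the frame of stand between -0.018 and 0.018 m and z of each of stick_a_mid, stick_b_mid in the frame of stand above 0.05 m and angle between the x axis of each of stick_a_mid, stick_b_mid and the x axis of stand, either way round below 0.17 rad and angle between stick_a_mid's own x axis and vertical between 1.51 and 1.63 rad and linear speed of each of stick_a, stick_b below 0.03 m/s and contact force between each of stick_a, stick_b and the fingers below 0.05 N and x of stick_b_mid in the frame of stand between -0.018 and 0.018 m and angle between stick_b_mid's own x axis and vertical between 1.51 and 1.63 rad and ((y of stick_a_mid in the frame of stand between 0.042 and 0.07 m and y of stick_b_mid in the frame of stand between -0.07 and -0.042 m) or (y of stick_b_mid in the frame of stand between 0.042 and 0.07 m and y of stick_a_mid in the frame of stand between -0.07 and -0.042 m))), for 0.2 s.
At the end, for the whole second after the job is handed in: Sticks level on the lower board along stand x (0.17 rad), centres 42-70 mm either side of its middle in stand y, within 18 mm in x; upper board on both, level (0.06 rad), sink up, centred within 18 mm in x and y, square within 0.17 rad; all let go and at rest (all of step 1 and x of sink in the frame of stand between -0.018 and 0.018 m and y of sink in the frame of stand between -0.018 and 0.018 m and angle between the x axis of sink and the x axis of stand, either way round below 0.17 rad and angle between sink's own z axis and vertical below 0.06 rad and contact force between upper and stick_a above 0.1 N and contact force between upper and stick_b above 0.1 N and linear speed of upper below 0.03 m/s and contact force between upper and the fingers below 0.05 N); the robot touches nothing.
It fails at once if a spacer stick or the upper board is dropped or thrown: it flies touching nothing, faster than 0.35 m/s (a free fall of about 6 mm) ((linear speed of stick_a above 0.35 m/s and contact force between stick_a and anything else below 0.01 N) or (linear speed of stick_b above 0.35 m/s and contact force between stick_b and anything else below 0.01 N) or (linear speed of upper above 0.35 m/s and contact force between upper and anything else below 0.01 N)).
It fails at once if a stick or the fingers press on the lower board, or the upper board on a stick, with over 25 N (contact force between any of stick_a, stick_b and stand above 25 N or contact force between any of stick_a, stick_b and upper above 25 N or contact force between stand and the fingers above 25 N).
It fails at once if the flux jar, solder reel or screwdriver is shifted by more than 30 mm (distance of any of flux_jar, solder_reel, driver from where it was at the start of the episode above 0.03 m).
It also fails if it takes over 69 s, if anything falls off the work surface, if the arm or the gripper's body presses on something with over 40 N, if the wrist force passes 120 N, or if a joint passes its speed limit or range.

## Working session

There is one attempt and no reset: what is moved stays moved. The work goes in short steps, Python scripts to look and compute and a tool call to move; the robot and the scene stay as the last step left them, time stands still between calls to the robot, and variables do not carry over. Pictures are saved under pics/ and viewed, and the job is handed in when it is done.

Besides the shell and the picture viewer there is one more tool, called after "Call:" by a JSON object that holds its "name" and its "arguments", one argument or row to a line. arm_command: Moves the arm, as the interface text tells. Shifts and turns lie within -1 to 1; 1 stands for 0.3 m of shift or 30 degrees of turn. Its arguments: {"type":"object","properties":{"steps":{"type":"array","items":{"type":"object","properties":{"hand":{"type":"number"},"travel":{"type":"array","items":{"type":"number","minimum":-1,"maximum":1}},"rotation":{"type":"array","items":{"type":"number","minimum":-1,"maximum":1}}}}},"grip_force":{"type":"number"}},"required":["steps"]}

```bash
ls; mkdir -p pics; cat > h.py <<'E'
import numpy as np, cv2
from scipy.spatial.transform import Rotation as R
from plant import ctrl
E
python3 - <<'E'
from h import *
s=ctrl.get_state();print(s)
for c in("scene","top"):
    im,d=ctrl.read_camera(c);cv2.imwrite(f"pics/{c}0.png",im);np.save(f"{c}0.npy",d);np.save(f"{c}0im.npy",im)
    p=ctrl.camera_params(c);print(c,p)
print(ctrl.camera_params("wrist"))
E
```

```text
pics
{'time': 0.0, 'qpos': array([ 1.11499809e+00,  2.87167408e-01,  1.57819814e+00, -4.15687675e-05,
        1.27859647e+00, -1.50023481e-01]), 'dq': array([ 0.00026111, -0.00079701, -0.00033152,  0.00037563,  0.00102654,
       -0.00022728]), 'joint_efforts': array([ 2.45199453e-04, -4.05980551e+01, -2.92619938e+01, -1.21534349e-04,
        6.05731897e-03, -6.01343316e-06]), 'eef_pos': array([0.20292153, 0.64313881, 0.2549345 ]), 'tcp_rot': array([ 0.69966262, -0.10791921,  0.1074463 , -0.69805512]), 'contact_force': array([-0.10362445, -0.10828422, -0.46319689]), 'wrist_torque': array([-0.00614209,  0.01139453, -0.04129804]), 'opening': 1.0005291878600002}
scene {'fx': 479.60832458625333, 'fy': 479.60832458625333, 'cx': 275.5889862991061, 'cy': 208.94413809655006, 'extrinsics': array([[-0.10490298,  0.85369064, -0.51010553,  1.11156006],
       [ 0.99446877,  0.08735888, -0.05831201,  0.11598563],
       [-0.00521817, -0.51340112, -0.85813289,  1.0284867 ],
       [ 0.        ,  0.        ,  0.        ,  1.        ]])}
top {'fx': 449.0725628270196, 'fy': 449.0725628270196, 'cx': 280.6190302229868, 'cy': 211.98490738092886, 'extrinsics': array([[-0.02614907, -0.99647229,  0.07974456,  0.45517493],
       [-0.99965299,  0.02581179, -0.00525749,  0.05918011],
       [ 0.00318059, -0.07985437, -0.99680147,  1.26628935],
       [ 0.        ,  0.        ,  0.        ,  1.        ]])}
{'fx': 325.19226210127806, 'fy': 325.19226210127806, 'cx': 282.93800824046804, 'cy': 210.92020395500316, 'tool_from_camera': array([[ 5.71313443e-04,  9.65664135e-01,  2.59793095e-01,
        -6.47695621e-02],
       [ 4.42673410e-04, -2.59793356e-01,  9.65664132e-01,
        -1.18111017e-01],
       [ 9.99999739e-01, -4.36693405e-04, -5.75897272e-04,
        -1.85124658e-03],
       [ 0.00000000e+00,  0.00000000e+00,  0.00000000e+00,
         1.00000000e+00]])}
```

View pics/scene0.png

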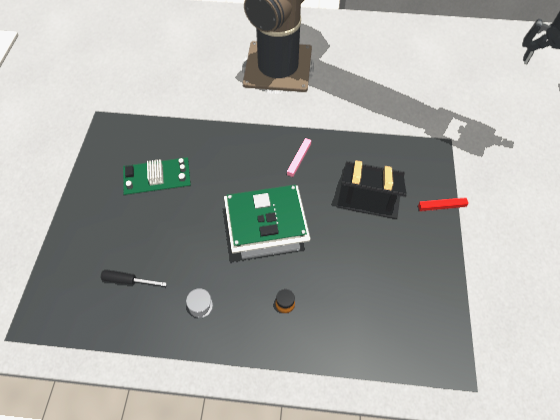

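View pics/top0.png

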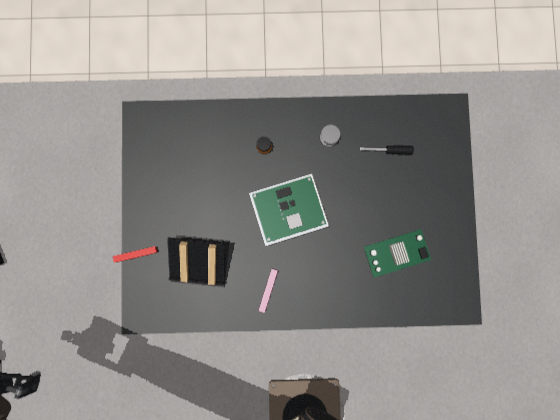

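Stick candidates in the top view are the wooden ones at (183,262) and (212,264), the red one at (136,254) and the pink one at (268,290). The two wooden ones lie on the tidy, so I choose those. Red and pink are look-alikes on the bench. The stand is at (289,210), the sink board at (398,253), the jar at (264,146), the reel at (330,135) and the driver at (387,150).

```bash
cat >> h.py <<'E'
def cloud(c,d):
    p=ctrl.camera_params(c);T=p["extrinsics"]
    v,u=np.mgrid[:420,:560]
    P=np.stack([(u-p["cx"])/p["fx"]*d,(v-p["cy"])/p["fy"]*d,d],-1)
    return P@T[:3,:3].T+T[:3,3]
E
python3 - <<'E'
from h import *
top=cv2.imread("pics/top0.png");sc=cv2.imread("pics/scene0.png")
a=cv2.resize(top[220:320,100:240],None,fx=4,fy=4,interpolation=cv2.INTER_CUBIC)
cv2.imwrite("pics/crop.png",a)
def comps(c,im,lo,hi,mn=30):
    hsv=cv2.cvtColor(im,cv2.COLOR_BGR2HSV)
    m=cv2.inRange(hsv,lo,hi); P=cloud(c,np.load(c+"0.npy")); d=np.load(c+"0.npy")
    n,l,st,ce=cv2.connectedComponentsWithStats(m)
    for i in range(1,n):
        if st[i,4]<mn: continue
        Q=P[(l==i)&(d>0)]
        if len(Q)<mn: continue
        ctr=Q.mean(0); U,S,V=np.linalg.svd(Q-ctr,full_matrices=False)
        print(c,ce[i].round(0),st[i,4],"ctr",ctr.round(4),"med",np.median(Q,0).round(4),"ax",V[0].round(3),"n",V[2].round(3),"mm",Q.min(0).round(3),Q.max(0).round(3))
print("wood");
for c,im in(("top",top),("scene",sc)): comps(c,im,(10,80,90),(28,255,255))
print("green")
for c,im in(("top",top),("scene",sc)): comps(c,im,(50,100,40),(85,255,255),200)
print("white")
P=cloud("top",np.load("top0.npy"))
print(P[330,300],P[150,200],P[300,330])
P=cloud("scene",np.load("scene0.npy"))
print(P[330,300],P[150,200],P[300,330])
E
```

```text
wood
top [183. 261.] 314 ctr [0.4259 0.3125 0.0781] med [0.4272 0.3122 0.0807] ax [-0.808  0.1   -0.581] n [ 0.524 -0.328 -0.786] mm [0.367 0.299 0.002] [0.48  0.335 0.113]
top [212. 264.] 293 ctr [0.4162 0.2377 0.0773] med [0.4153 0.2372 0.0785] ax [-0.802  0.113 -0.586] n [ 0.41   0.818 -0.404] mm [0.36  0.224 0.006] [0.47  0.256 0.113]
scene [357. 172.] 187 ctr [0.4294 0.2351 0.0866] med [0.4374 0.2348 0.0938] ax [ 0.844 -0.122  0.523] n [-0.227  0.801  0.553] mm [0.363 0.222 0.032] [0.475 0.254 0.112]
scene [388. 178.] 208 ctr [0.4363 0.3082 0.0845] med [0.4407 0.3073 0.092 ] ax [ 0.836 -0.113  0.537] n [ 0.316 -0.701 -0.64 ] mm [0.371 0.296 0.028] [0.481 0.331 0.114]
scene [285. 308.] 92 ctr [0.7593 0.0944 0.0157] med [0.7606 0.0948 0.0164] ax [ 0.153 -0.988  0.026] n [0.639 0.119 0.76 ] mm [ 0.742  0.071 -0.002] [0.767 0.113 0.024]
green
top [307. 200.] 875 ctr [ 0.581  -0.0178  0.0726] med [ 0.5844 -0.02    0.0725] ax [-0.896 -0.443  0.   ] n [0. 0. 1.] mm [ 0.513 -0.062  0.066] [0.64  0.058 0.081]
top [396. 253.] 1293 ctr [ 0.4333 -0.2683  0.0031] med [ 0.4337 -0.2589  0.0032] ax [-0.296  0.955  0.003] n [-0.002 -0.003  1.   ] mm [ 0.37  -0.362 -0.005] [ 0.495 -0.178  0.02 ]
scene [157. 177.] 1264 ctr [ 0.4382 -0.2702  0.0054] med [ 0.4417 -0.26    0.0053] ax [ 0.299 -0.954  0.   ] n [-0.004 -0.001 -1.   ] mm [ 0.369 -0.366 -0.004] [ 0.497 -0.18   0.023]
scene [265. 215.] 3035 ctr [0.5616 0.029  0.0742] med [0.5619 0.0286 0.0742] ax [-0.284  0.959 -0.002] n [ 0.002 -0.001 -1.   ] mm [ 0.473 -0.067  0.06 ] [0.644 0.126 0.086]
white
[2.27164139e-01 7.39890193e-03 9.73076524e-05] [0.73919735 0.2775136  0.00426264] [ 0.30670339 -0.07887375 -0.00252171]
[0.80010065 0.13088965 0.0026561 ] [ 0.33678712 -0.17629944  0.00034327] [0.72541418 0.19225882 0.0026433 ]
```

View pics/crop.png

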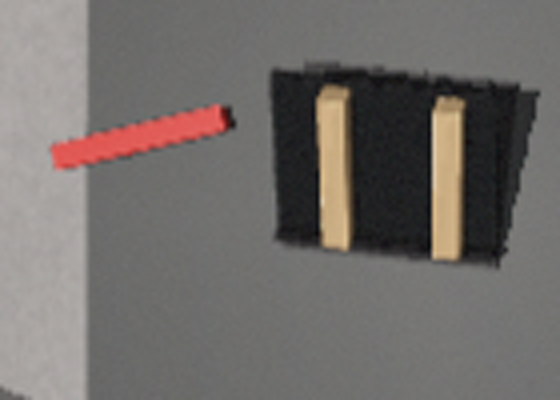

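```bash
python3 - <<'E'
from h import *
s=ctrl.get_state();M=R.from_quat(s["tcp_rot"]).as_matrix();print("tool axes cols\n",M.round(3))
for c in("top","scene"):
    im=cv2.imread(f"pics/{c}0.png");P=cloud(c,np.load(c+"0.npy"));d=np.load(c+"0.npy")
    g=(d>0)&(P[...,2]>.055)&(P[...,2]<.1)&(P[...,0]>.44)&(P[...,0]<.69)&(P[...,1]>-.1)&(P[...,1]<.16)
    Q=P[g];r=cv2.minAreaRect((Q[:,:2]*1000).astype(np.float32));print(c,"deck rect",r,"zmed",np.median(Q[:,2]))
    q=(d>0)&(abs(P[...,2]-np.median(Q[:,2]))<.004)&g
    n,l,st,ce=cv2.connectedComponentsWithStats(q.astype(np.uint8));i=1+st[1:,4].argmax()
    r=cv2.minAreaRect((P[l==i][:,:2]*1000).astype(np.float32));print("  biggest",r)
    ctrl.read_camera(c)
    for th in("stand","sink","stick_a_mid","tidy"):
        for m in ctrl.masks_of(c,th)[:3]:
            k=m["region"]&(d>0);Q=P[k];
            if th=="sink": r=cv2.minAreaRect((Q[:,:2]*1000).astype(np.float32)); ex=r
            else: ex=cv2.minAreaRect((Q[:,:2]*1000).astype(np.float32))
            print(c,th,round(m["score"],2),m["at"],k.sum(),np.round(ex[0],1),np.round(ex[1],1),round(ex[2],1),"z",np.percentile(Q[:,2],[5,50,95]).round(3))
            if th=="stick_a_mid":
                e=cv2.erode(m["region"].astype(np.uint8),np.ones((3,3)))>0
                Q=P[e&(d>0)];ctr=Q.mean(0);V=np.linalg.svd(Q-ctr,full_matrices=False)[2];print("   ctr",ctr.round(4),"ax",V[0].round(3),"ext",np.ptp((Q-ctr)@V[0]).round(3),((Q-ctr)@V[0]).min().round(3))
E
```

```text
tool axes cols
 [[ 0.954 -0.001  0.301]
 [-0.301 -0.002  0.954]
 [-0.    -1.    -0.002]]
top deck rect ((560.3234252929688, 31.855628967285156), (149.8382568359375, 179.5494384765625), 16.00539207458496) zmed 0.07253164889534247
  biggest ((560.5875854492188, 31.89466094970703), (136.33651733398438, 166.01881408691406), 15.966205596923828)
top stand 0.83 [288.4, 210.8] 3659 [560.7  28.9] [150.9 190.3] 15.8 z [0.057 0.072 0.079]
top sink 0.77 [399.0, 249.8] 1846 [ 435.3 -272.2] [ 88.8 175.2] 15.7 z [-0.001  0.004  0.03 ]
top sink 0.16 [287.4, 207.6] 3681 [565.2  30.5] [158.9 190.5] 16.3 z [0.057 0.072 0.079]
top stick_a_mid 0.81 [184.3, 262.6] 311 [426.5 313. ] [ 19.4 102.6] 82.9 z [0.049 0.081 0.109]
   ctr [0.4287 0.3111 0.082 ] ax [-0.822  0.116 -0.558] ext 0.115 -0.053
top stick_a_mid 0.56 [135.2, 253.6] 323 [451.7 461.2] [ 21.9 119.1] 12.0 z [0.003 0.018 0.022]
   ctr [0.451  0.4581 0.0184] ax [-0.213  0.977  0.007] ext 0.115 -0.056
top tidy 0.89 [196.9, 256.5] 2195 [428.4 293.4] [173.2 136.2] 83.0 z [0.003 0.056 0.097]
scene deck rect ((560.2737426757812, 29.327484130859375), (1
[... 292 characters left out ...]
 stand 0.28 [372.5, 195.7] 2601 [415.8 283.8] [156.3 155.3] 82.7 z [0.004 0.022 0.097]
scene sink 0.68 [154.5, 177.9] 1936 [ 428.8 -276.5] [100.6 174.5] 14.7 z [0.002 0.007 0.032]
scene stick_a_mid 0.64 [386.7, 176.1] 205 [424.9 313. ] [ 24.1 108.5] 82.6 z [0.048 0.091 0.111]
   ctr [0.4392 0.3067 0.0898] ax [ 0.843 -0.096  0.53 ] ext 0.113 -0.072
scene stick_a_mid 0.58 [441.8, 203.8] 492 [443.5 461.2] [ 33.  129.5] 10.2 z [0.001 0.017 0.022]
   ctr [0.4528 0.4562 0.016 ] ax [ 0.205 -0.979  0.   ] ext 0.116 -0.059
scene tidy 0.76 [369.6, 195.0] 2681 [417.1 279. ] [151.3 152.9] 84.2 z [0.004 0.029 0.098]
scene tidy 0.53 [356.5, 171.7] 172 [398.5 238.3] [ 17.9 141.3] 82.7 z [0.051 0.097 0.111]
```

```bash
cat >> h.py <<'E'
def pose(): 
    s=ctrl.get_state();return np.array(s["eef_pos"]),R.from_quat(s["tcp_rot"]),s
def frame(y,z):
    y=np.array(y,float);y/=np.linalg.norm(y);z=np.array(z,float);z-=y*(y@z);z/=np.linalg.norm(z)
    return R.from_matrix(np.stack([np.cross(y,z),y,z],1))
def delta(p,Rt,show=True):
    p0,R0,s=pose()
    rv=(R0.inv()*Rt).as_rotvec(); t0=R0.inv().apply(p-p0); t1=Rt.inv().apply(p-p0)
    U=np.deg2rad(30)
    print("t%.2f pos"%s["time"],p0.round(4),"F",np.round(s["contact_force"],2),"op",round(s["opening"],3))
    print(" rot units",(rv/U).round(3),"rows",round(np.degrees(np.linalg.norm(rv))/10.5,1))
    print(" travel units now-axes",(t0/.3).round(4)," after-rot axes",(t1/.3).round(4),"rows",round(np.linalg.norm(t1)/.06,1))
ang=np.deg2rad(-7.2); TX=np.array([np.cos(ang),np.sin(ang),0]);TY=np.array([-np.sin(ang),np.cos(ang),0])
c35,s35=np.cos(np.deg2rad(35)),np.sin(np.deg2rad(35))
N=-s35*TX+c35*np.array([0,0,1]);UP=c35*TX+s35*np.array([0,0,1])
RG=frame(-N,TY)
A=np.array([.431,.311,.070]);B=np.array([.421,.236,.070])
SA=np.deg2rad(15.9);SX=np.array([np.cos(SA),np.sin(SA),0]);SY=np.array([-np.sin(SA),np.cos(SA),0])
ST=np.array([.5605,.0306,0]);RP=frame([0,0,-1],SY)
E
python3 - <<'E'
from h import *
delta((A+B)/2+N*.16,RG)
E
```

```text
t0.60 pos [0.2032 0.6437 0.2564] F [ 0.03 -0.45  0.06] op 1.0
 rot units [ 0.105 -0.333 -1.163] rows 3.5
 travel units now-axes [ 0.7789  0.1843 -1.0079]  after-rot axes [ 0.374   0.4869 -1.1311] rows 6.4
```

Call:
{"name": "arm_command", "arguments": {
  "steps": [
    {"hand": 0.6,"travel": [0,0,0],"rotation": [0.026,-0.083,-0.29]},
    {"hand": 0.6,"travel": [0,0,0],"rotation": [0.026,-0.083,-0.29]},
    {"hand": 0.6,"travel": [0,0,0],"rotation": [0.026,-0.083,-0.29]},
    {"hand": 0.6,"travel": [0,0,0],"rotation": [0.026,-0.083,-0.29]},
    {"hand": 0.6,"travel": [0.053,0.07,-0.162],"rotation": [0,0,0]},
    {"hand": 0.6,"travel": [0.053,0.07,-0.162],"rotation": [0,0,0]},
    {"hand": 0.6,"travel": [0.053,0.07,-0.162],"rotation": [0,0,0]},
    {"hand": 0.6,"travel": [0.053,0.07,-0.162],"rotation": [0,0,0]}
  ],
  "grip_force": 30
}}

```text
time: 1.6
eef_pos: [0.2811, 0.4378, 0.2256]
tcp_rot: [0.683, 0.18, 0.257, -0.66]
contact_force: [1.7, -0.9, -0.3]
opening: 0.604
```

```bash
python3 - <<'E'
from h import *
delta((A+B)/2+N*.16,RG); print(pose()[2]["qpos"].round(2))
E
```

```text
t1.60 pos [0.2811 0.4378 0.2256] F [ 1.67 -0.94 -0.26] op 0.604
 rot units [-0.017  0.014  0.036] rows 0.1
 travel units now-axes [ 0.1438  0.2042 -0.4857]  after-rot axes [ 0.1512  0.2056 -0.4828] rows 2.7
[ 1.04 -0.08  2.12 -0.72  0.95 -0.04]
```

Call:
{"name": "arm_command", "arguments": {
  "steps": [
    {"hand": 0.6,"travel": [0.048,0.07,-0.165],"rotation": [-0.017,0.014,0.036]},
    {"hand": 0.6,"travel": [0.05,0.07,-0.163],"rotation": [0,0,0]},
    {"hand": 0.6,"travel": [0.05,0.068,-0.16],"rotation": [0,0,0]},
    {"hand": 0.6,"travel": [0,0,0],"rotation": [0,0,0]}
  ]
}}

```text
time: 2.1
eef_pos: [0.3364, 0.2762, 0.1997]
tcp_rot: [0.686, 0.169, 0.257, -0.659]
contact_force: [0.8, 0.1, -0.0]
opening: 0.599
```

```bash
python3 - <<'E'
from h import *
delta((A+B)/2+N*.16,RG); print(pose()[2]["qpos"].round(2))
p,r,_=pose();im,d=ctrl.read_camera("wrist");cv2.imwrite("pics/w1.png",im);np.savez("w1.npz",p=p,q=r.as_quat(),d=d)
E
```

```text
t2.10 pos [0.3364 0.2762 0.1997] F [ 0.85  0.08 -0.01] op 0.599
 rot units [ 0.003 -0.008  0.003] rows 0.0
 travel units now-axes [-0.0044 -0.0086  0.0283]  after-rot axes [-0.0043 -0.0085  0.0284] rows 0.1
[ 0.67 -0.37  2.4  -0.63  0.77 -0.39]
```

View pics/w1.png

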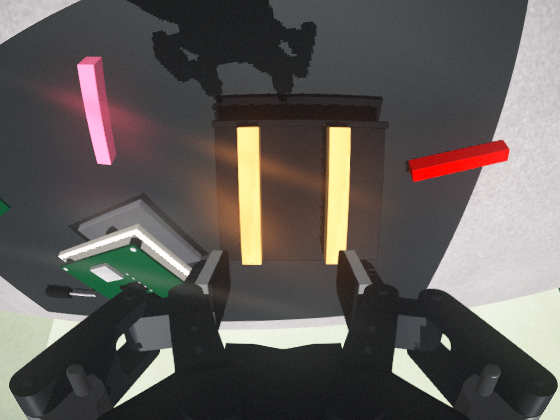

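The wrist view shows both wooden sticks whole, at about (250,195) and (338,195), with their low ends at the ledge near row 125. Pink (95,110) and red (460,160) are off the tidy. I'll measure the sticks here.

```bash
cat >> h.py <<'E'
def wcloud(d,p,q):
    P=ctrl.camera_params("wrist");T=P["tool_from_camera"]
    v,u=np.mgrid[:420,:560];x=(u-P["cx"])/P["fx"];y=(v-P["cy"])/P["fy"];r=np.hypot(x,y)+1e-9
    k=np.tan(r)/r
    C=np.stack([x*k*d,y*k*d,d],-1)
    return R.from_quat(q).apply((C.reshape(-1,3)@T[:3,:3].T+T[:3,3])).reshape(C.shape)+p
E
python3 - <<'E'
from h import *
w=np.load("w1.npz");P=wcloud(w["d"],w["p"],w["q"]);im=cv2.imread("pics/w1.png")
m=cv2.inRange(cv2.cvtColor(im,cv2.COLOR_BGR2HSV),(12,70,120),(32,255,255))
n,l,st,ce=cv2.connectedComponentsWithStats(m)
for i in range(1,n):
    if st[i,4]<800: continue
    Q=P[(l==i)&(w["d"]>0)]
    a=Q@UP;b=Q@TY;h=Q@N
    top=h>np.median(h)-.004
    f=lambda z:np.percentile(z,[1,99])
    ea,eb=f(a[top]),f(b[top]);hh=np.median(h)
    print(ce[i].round(),st[i,4],"len",ea,"wid",eb,"h",hh)
    c=ea.mean()*UP+eb.mean()*TY+(hh-.009)*N;print(" centre",c.round(4))
    V=np.linalg.svd(Q[top]-Q[top].mean(0),full_matrices=False)[2];print(V[0],UP)
for uv in((295,180),(295,230)):print("slope",P[uv[1],uv[0]],P[uv[1],uv[0]]@N, "A centre", A@N)
# stand etc.
E
```

```text
[249. 195.] 3313 len [0.29644993 0.4134271 ] wid [0.27664048 0.29443991] h -0.15374094392178989
 centre [0.4169 0.2351 0.0703]
[ 0.81261377 -0.10162519  0.57387384] [ 0.81269279 -0.10266697  0.57357644]
[337. 193.] 3070 len [0.29636924 0.41218568] wid [0.35069333 0.36861893] h -0.15376065534129366
 centre [0.4256 0.3087 0.0699]
[ 0.81065455 -0.11527737  0.57406474] [ 0.81269279 -0.10266697  0.57357644]
slope [0.41609255 0.27441933 0.05648661] -0.17078033530053388 A centre -0.16556423796876557
slope [0.45365663 0.2699095  0.08271536] -0.1709951826760839 A centre -0.16556423796876557
```

```bash
cat >> h.py <<'E'
A=np.array([.4256,.3087,.0699]);B=np.array([.4169,.2351,.0703])
E
python3 - <<'E'
from h import *
delta(A+N*.08,RG);delta(A+N*.02,RG)
E
```

```text
t2.15 pos [0.3365 0.278  0.2007] F [-0.47  0.23  0.09] op 0.599
 rot units [-0.002 -0.006  0.005] rows 0.0
 travel units now-axes [-0.0204  0.2521  0.1386]  after-rot axes [-0.0194  0.252   0.1389] rows 1.4
t2.15 pos [0.3365 0.278  0.2007] F [-0.47  0.23  0.09] op 0.599
 rot units [-0.002 -0.006  0.005] rows 0.0
 travel units now-axes [-0.0209  0.4521  0.1384]  after-rot axes [-0.0194  0.452   0.1389] rows 2.4
```

Call:
{"name": "arm_command", "arguments": {
  "steps": [
    {"hand": 0.6,"travel": [-0.01,0.126,0.07],"rotation": [0,0,0]},
    {"hand": 0.6,"travel": [-0.01,0.126,0.07],"rotation": [0,0,0]},
    {"hand": 0.6,"travel": [0,0.09,0],"rotation": [0,0,0]},
    {"hand": 0.6,"travel": [0,0.07,0],"rotation": [0,0,0]},
    {"hand": 0.6,"travel": [0,0,0],"rotation": [0,0,0]}
  ]
}}

```text
time: 2.78
eef_pos: [0.4121, 0.3228, 0.0997]
tcp_rot: [0.68, 0.175, 0.257, -0.664]
contact_force: [-0.8, -0.1, -0.5]
opening: 0.597
```

```bash
python3 - <<'E'
from h import *
delta(A+N*.02,RG)
E
```

```text
t2.77 pos [0.4121 0.3228 0.0997] F [-0.81 -0.14 -0.53] op 0.597
 rot units [-0.032 -0.003  0.021] rows 0.1
 travel units now-axes [-0.0161  0.0428 -0.0417]  after-rot axes [-0.0157  0.0437 -0.041 ] rows 0.3
```

Call:
{"name": "arm_command", "arguments": {
  "steps": [
    {"hand": 0.6,"travel": [-0.016,0.02,-0.042],"rotation": [-0.03,0,0.02]},
    {"hand": 0.6,"travel": [0,0,0],"rotation": [0,0,0]}
  ]
}}

```text
time: 3.02
eef_pos: [0.4097, 0.3115, 0.0927]
tcp_rot: [0.685, 0.171, 0.255, -0.66]
contact_force: [0.2, 0.1, 0.7]
opening: 0.602
```

```bash
python3 - <<'E'
from h import *
delta(A+N*.02,RG)
E
```

```text
t3.02 pos [0.4097 0.3115 0.0927] F [0.17 0.07 0.72] op 0.602
 rot units [-0.005 -0.     0.002] rows 0.0
 travel units now-axes [ 0.0004  0.0264 -0.0028]  after-rot axes [ 0.0004  0.0264 -0.0028] rows 0.1
```

Settled moves are accurate. Next: descend the last 8 mm and close.

Call:
{"name": "arm_command", "arguments": {
  "steps": [
    {"hand": 0.6,"travel": [0,0.026,-0.003],"rotation": [0,0,0]},
    {"hand": 0.6,"travel": [0,0,0],"rotation": [0,0,0]},
    {"hand": 0.0,"travel": [0,0,0],"rotation": [0,0,0]},
    {"hand": 0.0,"travel": [0,0,0],"rotation": [0,0,0]},
    {"hand": 0.0,"travel": [0,0,0],"rotation": [0,0,0]},
    {"hand": 0.0,"travel": [0,0,0],"rotation": [0,0,0]}
  ],
  "grip_force": 30
}}

```text
time: 3.78
eef_pos: [0.4146, 0.3108, 0.088]
tcp_rot: [0.684, 0.171, 0.256, -0.661]
contact_force: [-0.4, -1.2, 0.1]
opening: 0.202
```

```bash
python3 - <<'E'
from h import *
delta(A+N*.02,RG)
p,r,_=pose();im,d=ctrl.read_camera("wrist");cv2.imwrite("pics/w2.png",im)
E
```

```text
t3.77 pos [0.4146 0.3108 0.088 ] F [-0.4  -1.24  0.11] op 0.202
 rot units [-0.01  -0.003  0.007] rows 0.0
 travel units now-axes [-0.0042  0.0041 -0.0022]  after-rot axes [-0.0041  0.0041 -0.0022] rows 0.0
```

View pics/w2.png

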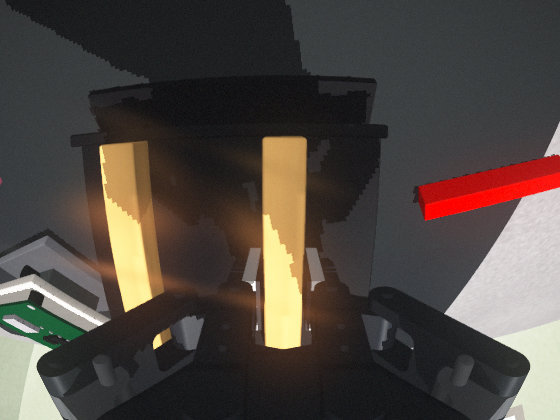

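Call:
{"name": "arm_command", "arguments": {
  "steps": [
    {"hand": 0.0,"travel": [0,-0.06,0],"rotation": [0,0,0]},
    {"hand": 0.0,"travel": [0,-0.12,0],"rotation": [0,0,0]},
    {"hand": 0.0,"travel": [0.05,-0.1,0],"rotation": [0,0,0]},
    {"hand": 0.0,"travel": [0.1,-0.1,0],"rotation": [0,0,0]},
    {"hand": 0.0,"travel": [0,0,0],"rotation": [0,0,0]}
  ]
}}

```text
time: 4.45
eef_pos: [0.3847, 0.3136, 0.2098]
tcp_rot: [0.685, 0.171, 0.255, -0.661]
contact_force: [-0.4, 0.7, -0.2]
opening: 0.202
```

```bash
cat >> h.py <<'E'
SL=ST+SY*.056;SR=ST-SY*.056
def at(xy,z): return np.array([xy[0],xy[1],z])
E
python3 - <<'E'
from h import *
delta(at(SL+SX*.0013,.15),RP)
E
```

```text
t4.45 pos [0.3847 0.3136 0.2098] F [-0.37  0.67 -0.22] op 0.202
 rot units [ 0.228 -0.744  1.156] rows 4.0
 travel units now-axes [ 0.4012  0.5225 -0.6912]  after-rot axes [ 0.3095  0.1993 -0.881 ] rows 4.8
```

Call:
{"name": "arm_command", "arguments": {
  "steps": [
    {"hand": 0.0,"travel": [0,0,0],"rotation": [0.046,-0.149,0.231]},
    {"hand": 0.0,"travel": [0,0,0],"rotation": [0.046,-0.149,0.231]},
    {"hand": 0.0,"travel": [0,0,0],"rotation": [0.046,-0.149,0.231]},
    {"hand": 0.0,"travel": [0,0,0],"rotation": [0.046,-0.149,0.231]},
    {"hand": 0.0,"travel": [0,0,0],"rotation": [0.046,-0.149,0.231]},
    {"hand": 0.0,"travel": [0.05,0.03,-0.14],"rotation": [0,0,0]},
    {"hand": 0.0,"travel": [0.05,0.03,-0.14],"rotation": [0,0,0]},
    {"hand": 0.0,"travel": [0.05,0.03,-0.14],"rotation": [0,0,0]},
    {"hand": 0.0,"travel": [0.05,0.03,-0.14],"rotation": [0,0,0]},
    {"hand": 0.0,"travel": [0.05,0.03,-0.14],"rotation": [0,0,0]},
    {"hand": 0.0,"travel": [0,0,0],"rotation": [0,0,0]}
  ]
}}

```text
time: 5.82
eef_pos: [0.5108, 0.125, 0.1437]
tcp_rot: [0.7, 0.086, -0.118, -0.699]
contact_force: [0.4, -0.1, -0.6]
opening: 0.201
```

```bash
python3 - <<'E'
from h import *
delta(at(SL+SX*.0013,.13),RP)
E
```

```text
t5.83 pos [0.5108 0.125  0.1437] F [ 0.4  -0.13 -0.61] op 0.201
 rot units [-0.007  0.024 -0.087] rows 0.3
 travel units now-axes [ 0.0775  0.0416 -0.1625]  after-rot axes [ 0.0776  0.0458 -0.1614] rows 0.9
```

Call:
{"name": "arm_command", "arguments": {
  "steps": [
    {"hand": 0.0,"travel": [0.04,0.02,-0.08],"rotation": [-0.007,0.024,-0.087]},
    {"hand": 0.0,"travel": [0.035,0.02,-0.075],"rotation": [0,0,0]},
    {"hand": 0.0,"travel": [0,0,0],"rotation": [0,0,0]}
  ]
}}

```text
time: 6.2
eef_pos: [0.5437, 0.0864, 0.1276]
tcp_rot: [-0.7, -0.096, 0.1, 0.701]
contact_force: [-0.7, 0.6, -0.0]
opening: 0.203
```

```bash
python3 - <<'E'
from h import *
delta(at(SL+SX*.0013,.11),RP)
p,r,_=pose();im,d=ctrl.read_camera("wrist");cv2.imwrite("pics/w3.png",im);np.savez("w3.npz",p=p,q=r.as_quat(),d=d)
P=wcloud(d,p,r.as_quat());g=(d>0)&(P[...,2]>.05)&(P[...,2]<.09)
hsv=cv2.cvtColor(im,cv2.COLOR_BGR2HSV);m=g&(cv2.inRange(hsv,(50,100,40),(85,255,255))>0);print("green z",np.percentile(P[m][:,2],[10,50,90]))
m2=(cv2.inRange(hsv,(12,70,120),(32,255,255))>0)&(d>0);Q=P[m2];print("wood z",np.percentile(Q[:,2],[5,50,95]))
for ax in(SX,SY):print(np.percentile((Q-ST)@ax,[1,50,99]))
E
```

```text
t6.20 pos [0.5437 0.0864 0.1276] F [-0.67  0.61 -0.05] op 0.203
 rot units [-0.005 -0.    -0.011] rows 0.0
 travel units now-axes [ 0.0076  0.0587 -0.0079]  after-rot axes [ 0.0073  0.0588 -0.0077] rows 0.3
green z [0.07278672 0.07357697 0.07437767]
wood z [0.05640935 0.1157096  0.11700117]
[-0.12514986 -0.03460071  0.03634732]
[0.04739977 0.05988736 0.24919903]
```

View pics/w3.png

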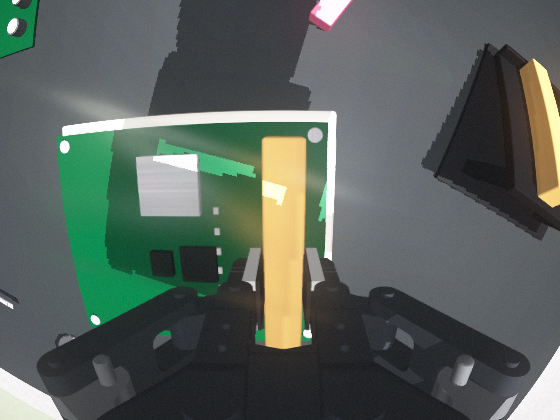

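The stick hangs level over the left strip. Its near end is at about (283,140), the board's edge is at x≈330, and the gap below it is about 25 mm. I'll lower to about 5 mm, then feel for contact.

Call:
{"name": "arm_command", "arguments": {
  "steps": [
    {"hand": 0.0,"travel": [0.007,0.035,-0.008],"rotation": [-0.005,0,-0.011]},
    {"hand": 0.0,"travel": [0,0.03,0],"rotation": [0,0,0]},
    {"hand": 0.0,"travel": [0,0,0],"rotation": [0,0,0]}
  ]
}}

```text
time: 6.62
eef_pos: [0.5447, 0.0869, 0.1065]
tcp_rot: [-0.7, -0.098, 0.099, 0.7]
contact_force: [0.6, -0.2, -1.1]
opening: 0.197
```

```bash
python3 - <<'E'
from h import *
delta(at(SL+SX*.0013,.103),RP)
E
```

```text
t6.62 pos [0.5447 0.0869 0.1065] F [ 0.62 -0.16 -1.15] op 0.197
 rot units [-0.002  0.005 -0.003] rows 0.0
 travel units now-axes [ 0.0035  0.0116 -0.0083]  after-rot axes [ 0.0035  0.0116 -0.0083] rows 0.1
```

Call:
{"name": "arm_command", "arguments": {
  "steps": [
    {"hand": 0.0,"travel": [0.003,0.005,-0.007],"rotation": [0,0,0]},
    {"hand": 0.0,"travel": [0,0,0],"rotation": [0,0,0]}
  ]
}}

```text
time: 6.88
eef_pos: [0.5462, 0.0855, 0.105]
tcp_rot: [-0.7, -0.098, 0.099, 0.7]
contact_force: [0.0, 0.4, -0.9]
opening: 0.2
```

Call:
{"name": "arm_command", "arguments": {
  "steps": [
    {"hand": 0.0,"travel": [0,0.005,0],"rotation": [0,0,0]},
    {"hand": 0.0,"travel": [0,0,0],"rotation": [0,0,0]}
  ]
}}

```text
time: 7.12
eef_pos: [0.5465, 0.0854, 0.1039]
tcp_rot: [-0.7, -0.099, 0.099, 0.7]
contact_force: [0.4, -0.5, -1.2]
opening: 0.202
```

Call:
{"name": "arm_command", "arguments": {
  "steps": [
    {"hand": 0.0,"travel": [0,0.005,0],"rotation": [0,0,0]},
    {"hand": 0.0,"travel": [0,0,0],"rotation": [0,0,0]}
  ]
}}

```text
time: 7.38
eef_pos: [0.5468, 0.0854, 0.103]
tcp_rot: [-0.7, -0.099, 0.099, 0.7]
contact_force: [-1.1, -0.1, 0.3]
opening: 0.203
```

```bash
python3 - <<'E'
from h import *
delta(at(SL+SX*.0013,.101),RP)
E
```

```text
t7.38 pos [0.5468 0.0854 0.103 ] F [-1.07 -0.1   0.27] op 0.203
 rot units [-0.001  0.006  0.001] rows 0.0
 travel units now-axes [-0.0019  0.0066 -0.0016]  after-rot axes [-0.0019  0.0066 -0.0016] rows 0.0
```

Call:
{"name": "arm_command", "arguments": {
  "steps": [
    {"hand": 0.0,"travel": [0,0.006,0],"rotation": [0,0,0]},
    {"hand": 0.0,"travel": [0,0,0],"rotation": [0,0,0]}
  ]
}}

```text
time: 7.62
eef_pos: [0.547, 0.0854, 0.1024]
tcp_rot: [-0.7, -0.099, 0.099, 0.7]
contact_force: [-2.4, -0.7, 3.3]
opening: 0.198
```

```bash
python3 - <<'E'
from h import *
p,r,_=pose();im,d=ctrl.read_camera("wrist")
print(pose()[2]["contact_force"],p)
P=wcloud(d,p,r.as_quat())
hsv=cv2.cvtColor(im,cv2.COLOR_BGR2HSV);m=(d>0)&(cv2.inRange(hsv,(50,100,40),(85,255,255))>0)&(abs((P-ST)@SX)<.07)&(abs((P-ST)@SY)<.085);print("green z",np.percentile(P[m][:,2],[10,50,90]))
m2=(cv2.inRange(hsv,(12,70,120),(32,255,255))>0)&(d>0)&(P[...,1]<.15);Q=P[m2];print("wood z",np.percentile(Q[:,2],[5,50,95]))
E
```

```text
[-2.40558099  0.39072068  3.89523978] [0.54697939 0.08542168 0.10237193]
green z [0.07202358 0.07280307 0.07358308]
wood z [0.07311679 0.09064571 0.09167625]
```

Contact felt at about 3.5 N, and the stick's top sits 18 mm above the board. I'll release.

Call:
{"name": "arm_command", "arguments": {
  "steps": [
    {"hand": 0.2,"travel": [0,-0.001,0],"rotation": [0,0,0]},
    {"hand": 0.28,"travel": [0,0,0],"rotation": [0,0,0]},
    {"hand": 0.42,"travel": [0,0,0],"rotation": [0,0,0]},
    {"hand": 0.42,"travel": [0,0,0],"rotation": [0,0,0]},
    {"hand": 0.42,"travel": [0,-0.06,0],"rotation": [0,0,0]},
    {"hand": 0.42,"travel": [0,-0.15,0],"rotation": [0,0,0]},
    {"hand": 0.42,"travel": [0,-0.15,0],"rotation": [0,0,0]},
    {"hand": 0.6,"travel": [0,0,0],"rotation": [0,0,0]}
  ]
}}

```text
time: 8.68
eef_pos: [0.5474, 0.0853, 0.2161]
tcp_rot: [-0.7, -0.1, 0.098, 0.7]
contact_force: [-0.2, -0.0, 0.4]
opening: 0.598
```

```bash
cat >> h.py <<'E'
def wood(f,n):
    p,r,_=pose();im,d=ctrl.read_camera(f)
    cv2.imwrite(f"pics/{n}.png",im)
    P=wcloud(d,p,r.as_quat()) if f=="wrist" else cloud(f,d)
    hsv=cv2.cvtColor(im,cv2.COLOR_BGR2HSV);m=((cv2.inRange(hsv,(12,70,110),(32,255,255))>0)&(d>0)&(P[...,2]>.06)&(abs((P-ST)@SX)<.12)&(abs((P-ST)@SY)<.1)).astype(np.uint8)
    k,l,st,ce=cv2.connectedComponentsWithStats(m)
    for i in range(1,k):
        if st[i,4]<100: continue
        Q=P[l==i];q=np.stack([(Q-ST)@SX,(Q-ST)@SY],1);rc=cv2.minAreaRect((q*1000).astype(np.float32))
        V=np.linalg.svd(q-q.mean(0),full_matrices=False)[2][0]
        print(f,"stick x,y mm",np.round(rc[0],1),"size",np.round(rc[1],1),"yaw",np.degrees(np.arctan(V[1]/V[0])).round(1),"z",np.percentile(Q[:,2],[5,50,95]).round(4))
    return im,d,P
E
python3 - <<'E'
from h import *
wood("wrist","w4");wood("top","t4")
delta((A+B)/2+N*.16,RG)
delta(B+N*.1+UP*0.02,RG)
E
```

```text
wrist stick x,y mm [ 3.8 54.4] size [ 19.6 126. ] yaw -1.9 z [0.0897 0.0913 0.0925]
t8.78 pos [0.545  0.0854 0.2114] F [-0.2   0.56 -0.4 ] op 0.598
 rot units [-0.239  0.751 -1.162] rows 4.0
 travel units now-axes [-0.5049  0.0387  0.8325]  after-rot axes [-0.6692 -0.4269  0.5652] rows 4.9
t8.78 pos [0.545  0.0854 0.2114] F [-0.2   0.56 -0.4 ] op 0.598
 rot units [-0.239  0.751 -1.162] rows 4.0
 travel units now-axes [-0.3966  0.1627  0.6515]  after-rot axes [-0.6013 -0.2269  0.4417] rows 3.9
```

View pics/w4.png

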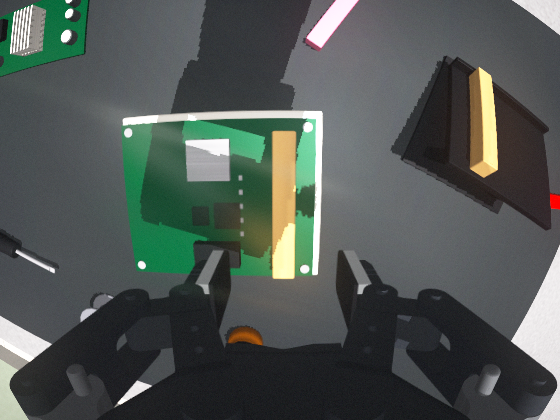

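Stick A lies flat on the left strip, spanning (284,130) to (284,278), at x +4 mm and y 54 mm. Now stick B.

Call:
{"name": "arm_command", "arguments": {
  "steps": [
    {"hand": 0.6,"travel": [0,0,0],"rotation": [-0.048,0.15,-0.232]},
    {"hand": 0.6,"travel": [0,0,0],"rotation": [-0.048,0.15,-0.232]},
    {"hand": 0.6,"travel": [0,0,0],"rotation": [-0.048,0.15,-0.232]},
    {"hand": 0.6,"travel": [0,0,0],"rotation": [-0.048,0.15,-0.232]},
    {"hand": 0.6,"travel": [0,0,0],"rotation": [-0.048,0.15,-0.232]},
    {"hand": 0.6,"travel": [-0.12,-0.06,0.09],"rotation": [0,0,0]},
    {"hand": 0.6,"travel": [-0.12,-0.06,0.09],"rotation": [0,0,0]},
    {"hand": 0.6,"travel": [-0.12,-0.05,0.09],"rotation": [0,0,0]},
    {"hand": 0.6,"travel": [-0.12,-0.04,0.09],"rotation": [0,0,0]},
    {"hand": 0.6,"travel": [0,0,0],"rotation": [0,0,0]}
  ]
}}

```text
time: 10.02
eef_pos: [0.3936, 0.2143, 0.1621]
tcp_rot: [0.689, 0.162, 0.256, -0.658]
contact_force: [0.1, 0.8, -0.6]
opening: 0.6
```

```bash
python3 - <<'E'
from h import *
delta(B+N*.08,RG)
E
```

```text
t10.03 pos [0.3936 0.2143 0.1621] F [ 0.06  0.79 -0.56] op 0.6
 rot units [ 0.021 -0.021 -0.017] rows 0.1
 travel units now-axes [-0.12    0.0234  0.0774]  after-rot axes [-0.1194  0.0232  0.0785] rows 0.7
```

Call:
{"name": "arm_command", "arguments": {
  "steps": [
    {"hand": 0.6,"travel": [-0.12,0.023,0.078],"rotation": [0.021,-0.021,-0.017]},
    {"hand": 0.6,"travel": [0,0,0],"rotation": [0,0,0]}
  ]
}}

```text
time: 10.28
eef_pos: [0.3707, 0.2409, 0.1343]
tcp_rot: [0.687, 0.17, 0.254, -0.659]
contact_force: [0.1, 0.1, -0.4]
opening: 0.601
```

```bash
python3 - <<'E'
from h import *
delta(B+N*.02,RG)
E
```

```text
t10.28 pos [0.3707 0.2409 0.1343] F [ 0.1   0.1  -0.35] op 0.601
 rot units [ 0.002  0.002 -0.003] rows 0.0
 travel units now-axes [0.0052 0.1971 0.0003]  after-rot axes [4.900e-03 1.971e-01 1.000e-04] rows 1.0
```

Call:
{"name": "arm_command", "arguments": {
  "steps": [
    {"hand": 0.6,"travel": [0.005,0.08,0],"rotation": [0,0,0]},
    {"hand": 0.6,"travel": [0,0.07,0],"rotation": [0,0,0]},
    {"hand": 0.6,"travel": [0,0,0],"rotation": [0,0,0]}
  ]
}}

```text
time: 10.65
eef_pos: [0.4015, 0.2361, 0.0993]
tcp_rot: [0.687, 0.17, 0.255, -0.659]
contact_force: [0.2, -0.0, 0.2]
opening: 0.603
```

```bash
python3 - <<'E'
from h import *
delta(B+N*.02,RG)
E
```

```text
t10.65 pos [0.4015 0.2361 0.0993] F [ 0.23 -0.03  0.2 ] op 0.603
 rot units [ 0.004 -0.002  0.002] rows 0.0
 travel units now-axes [-0.0136  0.042   0.0033]  after-rot axes [-0.0135  0.042   0.0032] rows 0.2
```

Call:
{"name": "arm_command", "arguments": {
  "steps": [
    {"hand": 0.6,"travel": [-0.014,0.038,0.003],"rotation": [0,0,0]},
    {"hand": 0.6,"travel": [0,0,0],"rotation": [0,0,0]},
    {"hand": 0.0,"travel": [0,0,0],"rotation": [0,0,0]},
    {"hand": 0.0,"travel": [0,0,0],"rotation": [0,0,0]},
    {"hand": 0.0,"travel": [0,0,0],"rotation": [0,0,0]},
    {"hand": 0.0,"travel": [0,0,0],"rotation": [0,0,0]}
  ]
}}

```text
time: 11.4
eef_pos: [0.4077, 0.2359, 0.0921]
tcp_rot: [0.686, 0.17, 0.259, -0.659]
contact_force: [0.1, -0.3, -1.3]
opening: 0.201
```

```bash
python3 - <<'E'
from h import *
delta(B+N*.02,RG)
p,r,_=pose();im,d=ctrl.read_camera("wrist");cv2.imwrite("pics/w5.png",im)
E
```

```text
t11.40 pos [0.4077 0.2359 0.0921] F [ 0.1  -0.31 -1.32] op 0.201
 rot units [ 0.002 -0.01   0.013] rows 0.0
 travel units now-axes [-0.0166  0.0105  0.001 ]  after-rot axes [-0.0165  0.0107  0.0011] rows 0.1
```

View pics/w5.png

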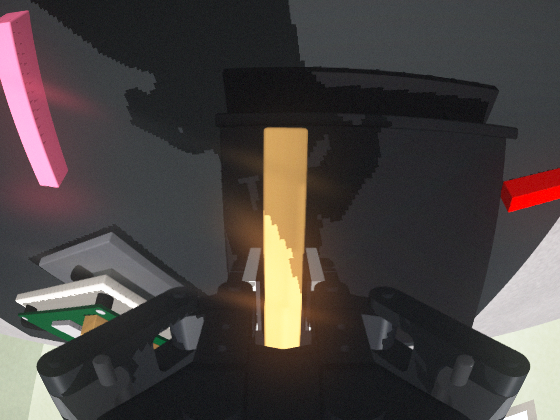

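Stick B is gripped, with the jaws around it at (285,270). Lifting.

Call:
{"name": "arm_command", "arguments": {
  "steps": [
    {"hand": 0.0,"travel": [0,-0.06,0],"rotation": [0,0,0]},
    {"hand": 0.0,"travel": [0,-0.12,0],"rotation": [0,0,0]},
    {"hand": 0.0,"travel": [0.05,-0.1,0],"rotation": [0,0,0]},
    {"hand": 0.0,"travel": [0.1,-0.1,0],"rotation": [0,0,0]},
    {"hand": 0.0,"travel": [0,0,0],"rotation": [0,0,0]}
  ]
}}

```text
time: 12.08
eef_pos: [0.3768, 0.2396, 0.2136]
tcp_rot: [0.686, 0.17, 0.257, -0.659]
contact_force: [-0.3, 0.3, 0.5]
opening: 0.203
```

```bash
python3 - <<'E'
from h import *
delta(at(SR+SX*.004,.17),RP)
E
```

```text
t12.07 pos [0.3768 0.2396 0.2136] F [-0.29  0.29  0.5 ] op 0.203
 rot units [ 0.237 -0.752  1.157] rows 4.0
 travel units now-axes [ 0.5563  0.5697 -0.7784]  after-rot axes [ 0.4113  0.1452 -1.0246] rows 5.6
```

Call:
{"name": "arm_command", "arguments": {
  "steps": [
    {"hand": 0.0,"travel": [0,0,0],"rotation": [0.048,-0.15,0.235]},
    {"hand": 0.0,"travel": [0,0,0],"rotation": [0.048,-0.15,0.235]},
    {"hand": 0.0,"travel": [0,0,0],"rotation": [0.048,-0.15,0.235]},
    {"hand": 0.0,"travel": [0,0,0],"rotation": [0.048,-0.15,0.235]},
    {"hand": 0.0,"travel": [0,0,0],"rotation": [0.048,-0.15,0.235]},
    {"hand": 0.0,"travel": [0.06,0.0,-0.15],"rotation": [0,0,0]},
    {"hand": 0.0,"travel": [0.06,0.02,-0.15],"rotation": [0,0,0]},
    {"hand": 0.0,"travel": [0.06,0.02,-0.15],"rotation": [0,0,0]},
    {"hand": 0.0,"travel": [0.06,0.02,-0.15],"rotation": [0,0,0]},
    {"hand": 0.0,"travel": [0.06,0.02,-0.15],"rotation": [0,0,0]},
    {"hand": 0.0,"travel": [0,0,0],"rotation": [0,0,0]}
  ]
}}

```text
time: 13.45
eef_pos: [0.5217, 0.0424, 0.1656]
tcp_rot: [-0.698, -0.082, 0.123, 0.701]
contact_force: [-0.3, 0.6, 0.7]
opening: 0.199
```

```bash
python3 - <<'E'
from h import *
delta(at(SR+SX*.004,.14),RP)
E
```

```text
t13.45 pos [0.5217 0.0424 0.1656] F [-0.35  0.58  0.74] op 0.199
 rot units [-0.021  0.025 -0.107] rows 0.3
 travel units now-axes [ 0.1282  0.0753 -0.2626]  after-rot axes [ 0.127   0.0854 -0.26  ] rows 1.5
```

Call:
{"name": "arm_command", "arguments": {
  "steps": [
    {"hand": 0.0,"travel": [0.045,0.02,-0.1],"rotation": [-0.021,0.025,-0.107]},
    {"hand": 0.0,"travel": [0.045,0.02,-0.09],"rotation": [0,0,0]},
    {"hand": 0.0,"travel": [0.035,0.02,-0.06],"rotation": [0,0,0]},
    {"hand": 0.0,"travel": [0,0,0],"rotation": [0,0,0]}
  ]
}}

```text
time: 13.95
eef_pos: [0.5746, -0.0174, 0.1402]
tcp_rot: [-0.699, -0.094, 0.101, 0.702]
contact_force: [0.7, -0.5, -0.1]
opening: 0.2
```

```bash
python3 - <<'E'
from h import *
delta(at(SR+SX*.004,.125),RP)
E
```

```text
t13.95 pos [ 0.5746 -0.0174  0.1402] F [ 0.74 -0.46 -0.11] op 0.2
 rot units [-0.011  0.    -0.018] rows 0.1
 travel units now-axes [ 0.0123  0.0504 -0.0201]  after-rot axes [ 0.0119  0.0507 -0.0198] rows 0.3
```

Call:
{"name": "arm_command", "arguments": {
  "steps": [
    {"hand": 0.0,"travel": [0.012,0.03,-0.02],"rotation": [-0.011,0,-0.018]},
    {"hand": 0.0,"travel": [0,0.02,0],"rotation": [0,0,0]},
    {"hand": 0.0,"travel": [0,0,0],"rotation": [0,0,0]}
  ]
}}

```text
time: 14.32
eef_pos: [0.5775, -0.0197, 0.123]
tcp_rot: [-0.7, -0.098, 0.099, 0.701]
contact_force: [-0.2, 0.3, -0.9]
opening: 0.203
```

```bash
python3 - <<'E'
from h import *
delta(at(SR+SX*.004,.105),RP)
wood("wrist","w6")
E
```

```text
t14.32 pos [ 0.5775 -0.0197  0.123 ] F [-0.23  0.26 -0.9 ] op 0.203
 rot units [-0.003  0.004 -0.004] rows 0.0
 travel units now-axes [ 0.005   0.0601 -0.0099]  after-rot axes [ 0.0049  0.0601 -0.0098] rows 0.3
wrist stick x,y mm [ -9.3 -54.6] size [ 22.9 107.1] yaw -0.7 z [0.1089 0.11   0.1111]
wrist stick x,y mm [-1.4 36.6] size [ 82.4 116.2] yaw 0.7 z [0.0779 0.0909 0.0922]
```

View pics/w6.png

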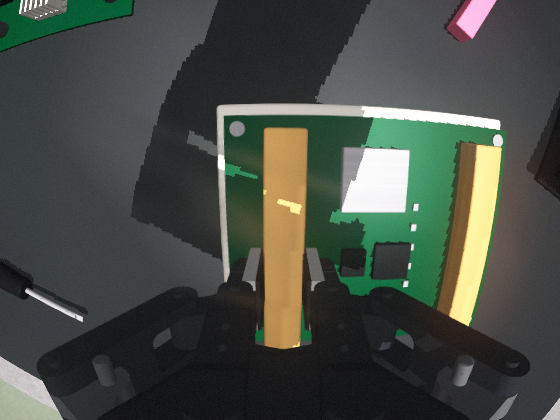

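Stick B is level over the right strip, at (285,130–345), with A at (470,145–320) undisturbed. The gap below B is about 19 mm.

Call:
{"name": "arm_command", "arguments": {
  "steps": [
    {"hand": 0.0,"travel": [0.005,0.03,-0.01],"rotation": [0,0,0]},
    {"hand": 0.0,"travel": [0,0.018,0],"rotation": [0,0,0]},
    {"hand": 0.0,"travel": [0,0,0],"rotation": [0,0,0]}
  ]
}}

```text
time: 14.75
eef_pos: [0.5801, -0.0221, 0.1085]
tcp_rot: [-0.7, -0.098, 0.099, 0.7]
contact_force: [-0.6, 0.1, -0.3]
opening: 0.201
```

Call:
{"name": "arm_command", "arguments": {
  "steps": [
    {"hand": 0.0,"travel": [0,0.005,0],"rotation": [0,0,0]},
    {"hand": 0.0,"travel": [0,0,0],"rotation": [0,0,0]}
  ]
}}

```text
time: 15.0
eef_pos: [0.5803, -0.0222, 0.107]
tcp_rot: [-0.7, -0.098, 0.099, 0.7]
contact_force: [-1.2, -0.2, -1.0]
opening: 0.198
```

Call:
{"name": "arm_command", "arguments": {
  "steps": [
    {"hand": 0.0,"travel": [0,0.005,0],"rotation": [0,0,0]},
    {"hand": 0.0,"travel": [0,0,0],"rotation": [0,0,0]}
  ]
}}

```text
time: 15.25
eef_pos: [0.5805, -0.0222, 0.1057]
tcp_rot: [-0.7, -0.099, 0.099, 0.7]
contact_force: [0.4, 0.3, -0.8]
opening: 0.199
```

Call:
{"name": "arm_command", "arguments": {
  "steps": [
    {"hand": 0.0,"travel": [0,0.005,0],"rotation": [0,0,0]},
    {"hand": 0.0,"travel": [0,0,0],"rotation": [0,0,0]}
  ]
}}

```text
time: 15.5
eef_pos: [0.5807, -0.0223, 0.1045]
tcp_rot: [-0.7, -0.099, 0.099, 0.7]
contact_force: [-0.4, 1.5, 0.3]
opening: 0.203
```

Call:
{"name": "arm_command", "arguments": {
  "steps": [
    {"hand": 0.0,"travel": [0,0.005,0],"rotation": [0,0,0]},
    {"hand": 0.0,"travel": [0,0,0],"rotation": [0,0,0]}
  ]
}}

```text
time: 15.75
eef_pos: [0.5809, -0.0223, 0.1039]
tcp_rot: [-0.7, -0.099, 0.099, 0.7]
contact_force: [-1.7, -0.2, 2.7]
opening: 0.201
```

```bash
python3 - <<'E'
from h import *
wood("wrist","w7");print(pose()[2]["contact_force"])
E
```

```text
wrist stick x,y mm [ -6.7 -58.2] size [ 20.3 107. ] yaw -0.7 z [0.0898 0.0908 0.0918]
wrist stick x,y mm [-5.2 63.6] size [101.5  91.9] yaw 0.9 z [0.0792 0.0904 0.0916]
[-2.19923859  0.22332594  2.28042355]
```

Contact at about 2.5 N and the stick's top at 0.091 m. Release.

Call:
{"name": "arm_command", "arguments": {
  "steps": [
    {"hand": 0.2,"travel": [0,0,0],"rotation": [0,0,0]},
    {"hand": 0.28,"travel": [0,0,0],"rotation": [0,0,0]},
    {"hand": 0.42,"travel": [0,0,0],"rotation": [0,0,0]},
    {"hand": 0.42,"travel": [0,0,0],"rotation": [0,0,0]},
    {"hand": 0.42,"travel": [0,-0.06,0],"rotation": [0,0,0]},
    {"hand": 0.42,"travel": [0,-0.15,0],"rotation": [0,0,0]},
    {"hand": 0.42,"travel": [0,-0.15,0],"rotation": [0,0,0]},
    {"hand": 0.6,"travel": [0,0,0],"rotation": [0,0,0]},
    {"hand": 0.6,"travel": [0,0,0],"rotation": [0,0,0]}
  ]
}}

```text
time: 16.92
eef_pos: [0.581, -0.0223, 0.2179]
tcp_rot: [0.7, 0.1, -0.098, -0.7]
contact_force: [0.3, 0.6, -0.1]
opening: 0.599
```

```bash
python3 - <<'E'
from h import *
im,d,P=wood("wrist","w8")
q=np.stack([(P-ST)@SX,(P-ST)@SY],-1);g=(d>0)&(P[...,2]>.055)&(P[...,2]<.1)&(abs(q[...,0])<.1)&(abs(q[...,1])<.11)
print("deck in stand frame",cv2.minAreaRect((q[g]*1000).astype(np.float32)))
wood("top","t8")
delta(at([.435,-.270],.15),RP)
E
```

```text
wrist stick x,y mm [  3.2 -63.8] size [ 30.2 127. ] yaw -3.1 z [0.0736 0.0912 0.0923]
wrist stick x,y mm [ 0.2 58.3] size [119.2  28.4] yaw -1.5 z [0.0755 0.0855 0.0916]
deck in stand frame ((-1.736358642578125, -3.2708740234375), (149.87722778320312, 179.8197021484375), 0.08954296261072159)
top stick x,y mm [ 0.6 57.8] size [ 18.9 119.3] yaw -0.2 z [0.0755 0.0903 0.0938]
t17.02 pos [ 0.5811 -0.0224  0.2175] F [-0.22  0.87 -0.84] op 0.6
 rot units [0.001 0.005 0.004] rows 0.0
 travel units now-axes [-0.6967  0.224  -0.6584]  after-rot axes [-0.6945  0.2251 -0.6604] rows 4.9
```

View pics/w8.png

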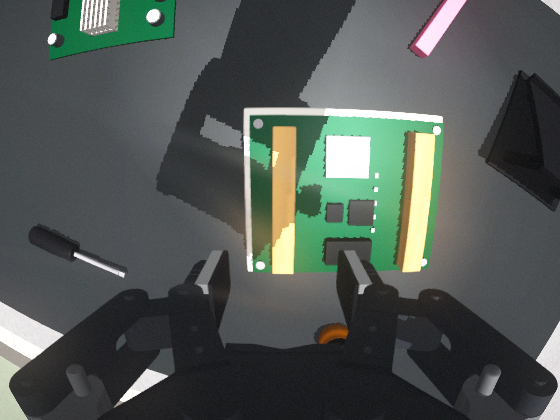

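Both sticks lie flat on their strips, at (285,200) and (418,200). Now to the heat-sink board.

Call:
{"name": "arm_command", "arguments": {
  "steps": [
    {"hand": 0.6,"travel": [-0.13,0,-0.125],"rotation": [0,0,0]},
    {"hand": 0.6,"travel": [-0.13,0,-0.125],"rotation": [0,0,0]},
    {"hand": 0.6,"travel": [-0.13,0.02,-0.125],"rotation": [0,0,0]},
    {"hand": 0.6,"travel": [-0.13,0.02,-0.125],"rotation": [0,0,0]},
    {"hand": 0.6,"travel": [-0.1,0.02,-0.1],"rotation": [0,0,0]},
    {"hand": 0.6,"travel": [0,0,0],"rotation": [0,0,0]},
    {"hand": 0.6,"travel": [0,0,0],"rotation": [0,0,0]}
  ]
}}

```text
time: 17.9
eef_pos: [0.4454, -0.2501, 0.19]
tcp_rot: [-0.697, -0.096, 0.103, 0.704]
contact_force: [-0.0, -0.3, -0.3]
opening: 0.597
```

```bash
python3 - <<'E'
from h import *
p,r,_=pose();im,d=ctrl.read_camera("wrist");cv2.imwrite("pics/w9.png",im)
P=wcloud(d,p,r.as_quat())
hsv=cv2.cvtColor(im,cv2.COLOR_BGR2HSV)
c=np.array([.435,-.27]);near=(d>0)&(np.hypot(P[...,0]-c[0],P[...,1]-c[1])<.12)
g=near&(cv2.inRange(hsv,(50,80,30),(90,255,255))>0);print("board",cv2.minAreaRect((P[g][:,:2]*1000).astype(np.float32)),np.median(P[g][:,2]))
h=near&(P[...,2]>.026)&(P[...,2]<.045);print("sink",cv2.minAreaRect((P[h][:,:2]*1000).astype(np.float32)),np.median(P[h][:,2]),h.sum())
delta(at(c,.10),RP)
E
```

```text
board ((434.2408447265625, -275.34747314453125), (91.48104095458984, 172.0142822265625), 15.609212875366211) 0.004473246584148452
sink ((433.4616394042969, -275.7840881347656), (55.916568756103516, 33.44681930541992), 15.977068901062012) 0.032424042060248875 1284
t17.95 pos [ 0.4455 -0.2499  0.19  ] F [-0.25 -0.23  0.12] op 0.6
 rot units [-0.021  0.011 -0.014] rows 0.1
 travel units now-axes [-0.0502  0.2997 -0.058 ]  after-rot axes [-0.0521  0.2999 -0.055 ] rows 1.5
```

View pics/w9.png

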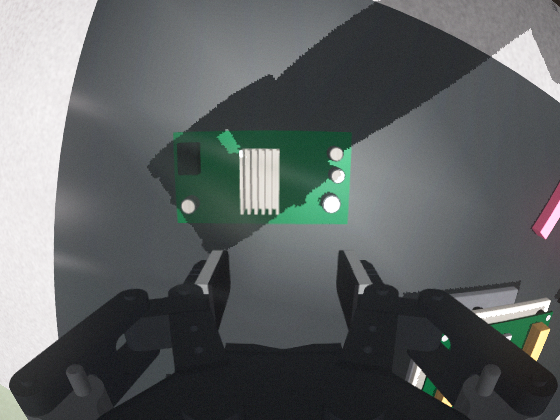

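The heat sink is centred at about (260,182), and its caps are well outside the finger path. I'll approach it in the wrist camera's frame, the same frame used for the stand.

Call:
{"name": "arm_command", "arguments": {
  "steps": [
    {"hand": 0.7,"travel": [-0.025,0.1,-0.035],"rotation": [-0.021,0.011,-0.014]},
    {"hand": 0.7,"travel": [-0.025,0.15,-0.033],"rotation": [0,0,0]},
    {"hand": 0.7,"travel": [0,0,0],"rotation": [0,0,0]}
  ]
}}

```text
time: 18.32
eef_pos: [0.4392, -0.2709, 0.1144]
tcp_rot: [0.701, 0.101, -0.099, -0.7]
contact_force: [0.3, -0.5, -0.5]
opening: 0.702
```

```bash
python3 - <<'E'
from h import *
delta(at([.434,-.2755],.035),RP)
E
```

```text
t18.32 pos [ 0.4392 -0.2709  0.1144] F [ 0.32 -0.46 -0.46] op 0.702
 rot units [0.003 0.011 0.004] rows 0.0
 travel units now-axes [-0.0215  0.2647 -0.0094]  after-rot axes [-0.0209  0.2647 -0.0099] rows 1.3
```

Call:
{"name": "arm_command", "arguments": {
  "steps": [
    {"hand": 0.7,"travel": [-0.021,0.12,-0.01],"rotation": [0.003,0.011,0.004]},
    {"hand": 0.7,"travel": [0,0.06,0],"rotation": [0,0,0]},
    {"hand": 0.7,"travel": [0,0,0],"rotation": [0,0,0]}
  ]
}}

```text
time: 18.7
eef_pos: [0.4388, -0.2756, 0.0644]
tcp_rot: [0.702, 0.101, -0.097, -0.698]
contact_force: [-0.1, 0.0, -0.2]
opening: 0.699
```

```bash
python3 - <<'E'
from h import *
delta(at([.434,-.2755],.035),RP)
E
```

```text
t18.70 pos [ 0.4388 -0.2756  0.0644] F [-0.08  0.02 -0.22] op 0.699
 rot units [0.013 0.008 0.009] rows 0.0
 travel units now-axes [-0.0158  0.098   0.0055]  after-rot axes [-0.0153  0.0981  0.0048] rows 0.5
```

Call:
{"name": "arm_command", "arguments": {
  "steps": [
    {"hand": 0.7,"travel": [-0.016,0.06,0.005],"rotation": [0.013,0.008,0.009]},
    {"hand": 0.7,"travel": [0,0.025,0],"rotation": [0,0,0]},
    {"hand": 0.7,"travel": [0,0,0],"rotation": [0,0,0]}
  ]
}}

```text
time: 19.08
eef_pos: [0.4359, -0.2766, 0.0405]
tcp_rot: [0.702, 0.099, -0.097, -0.699]
contact_force: [0.6, -0.3, 0.2]
opening: 0.698
```

```bash
python3 - <<'E'
from h import *
delta(at([.434,-.2755],.035),RP)
E
```

```text
t19.07 pos [ 0.4359 -0.2766  0.0405] F [ 0.58 -0.3   0.19] op 0.698
 rot units [0.008 0.001 0.005] rows 0.0
 travel units now-axes [-0.0051  0.0184  0.0054]  after-rot axes [-0.005   0.0184  0.0053] rows 0.1
```

Call:
{"name": "arm_command", "arguments": {
  "steps": [
    {"hand": 0.7,"travel": [-0.005,0.018,0.005],"rotation": [0.008,0,0.005]},
    {"hand": 0.7,"travel": [0,0,0],"rotation": [0,0,0]},
    {"hand": 0.0,"travel": [0,0,0],"rotation": [0,0,0]},
    {"hand": 0.0,"travel": [0,0,0],"rotation": [0,0,0]},
    {"hand": 0.0,"travel": [0,0,0],"rotation": [0,0,0]},
    {"hand": 0.0,"travel": [0,0,0],"rotation": [0,0,0]}
  ],
  "grip_force": 50
}}

```text
time: 19.82
eef_pos: [0.4345, -0.2761, 0.0358]
tcp_rot: [0.701, 0.098, -0.097, -0.7]
contact_force: [-0.3, -0.2, -0.6]
opening: 0.387
```

```bash
python3 - <<'E'
from h import *
delta(at([.434,-.2755],.035),RP)
p,r,_=pose();im,d=ctrl.read_camera("wrist");cv2.imwrite("pics/w10.png",im)
E
```

```text
t19.82 pos [ 0.4345 -0.2761  0.0358] F [-0.28 -0.17 -0.64] op 0.387
 rot units [0.002 0.001 0.002] rows 0.0
 travel units now-axes [-0.0011  0.0026  0.0025]  after-rot axes [-0.0011  0.0026  0.0025] rows 0.0
```

View pics/w10.png

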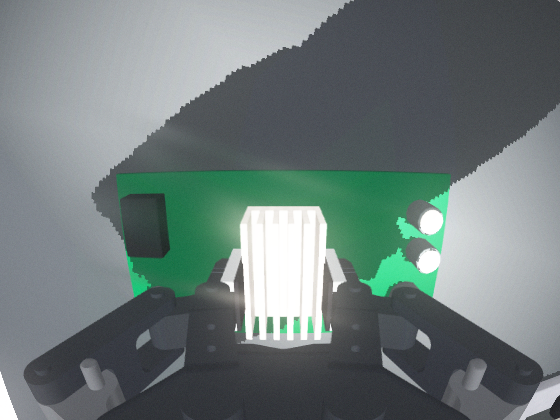

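Jaws are closed on the heat sink's sides at (240,270) and (335,270). The opening of 0.387 is about 33 mm, as expected. Lifting.

Call:
{"name": "arm_command", "arguments": {
  "steps": [
    {"hand": 0.0,"travel": [0,-0.03,0],"rotation": [0,0,0]},
    {"hand": 0.0,"travel": [0,-0.1,0],"rotation": [0,0,0]},
    {"hand": 0.0,"travel": [0,-0.15,0],"rotation": [0,0,0]},
    {"hand": 0.0,"travel": [0,-0.15,0],"rotation": [0,0,0]},
    {"hand": 0.0,"travel": [0,-0.08,0],"rotation": [0,0,0]},
    {"hand": 0.0,"travel": [0,0,0],"rotation": [0,0,0]}
  ]
}}

```text
time: 20.62
eef_pos: [0.4322, -0.2741, 0.192]
tcp_rot: [-0.699, -0.097, 0.099, 0.701]
contact_force: [0.1, 0.6, -2.5]
opening: 0.389
```

```bash
cat >> h.py <<'E'
SW=np.array([.5600,.0280,0])
E
python3 - <<'E'
from h import *
delta(at(SW,.19),RP)
E
```

```text
t20.62 pos [ 0.4322 -0.2741  0.192 ] F [ 0.11  0.59 -2.55] op 0.389
 rot units [-0.007  0.002 -0.005] rows 0.0
 travel units now-axes [0.6864 0.008  0.8513]  after-rot axes [0.6857 0.0066 0.8519] rows 5.5
```

Call:
{"name": "arm_command", "arguments": {
  "steps": [
    {"hand": 0.0,"travel": [0.05,0,0.06],"rotation": [0,0,0]},
    {"hand": 0.0,"travel": [0.1,0,0.125],"rotation": [0,0,0]},
    {"hand": 0.0,"travel": [0.1,0,0.125],"rotation": [0,0,0]},
    {"hand": 0.0,"travel": [0.1,0,0.125],"rotation": [0,0,0]},
    {"hand": 0.0,"travel": [0.1,0,0.125],"rotation": [0,0,0]},
    {"hand": 0.0,"travel": [0.1,0,0.125],"rotation": [0,0,0]},
    {"hand": 0.0,"travel": [0.05,0,0.06],"rotation": [0,0,0]},
    {"hand": 0.0,"travel": [0,0,0],"rotation": [0,0,0]},
    {"hand": 0.0,"travel": [0,0,0],"rotation": [0,0,0]}
  ]
}}

```text
time: 21.75
eef_pos: [0.5383, 0.0001, 0.1755]
tcp_rot: [-0.696, -0.088, 0.107, 0.705]
contact_force: [0.8, -0.4, -2.3]
opening: 0.386
```

```bash
python3 - <<'E'
from h import *
delta(at(SW,.16),RP)
E
```

```text
t21.75 pos [5.383e-01 1.000e-04 1.755e-01] F [ 0.76 -0.44 -2.33] op 0.386
 rot units [-0.033 -0.003 -0.046] rows 0.2
 travel units now-axes [0.0961 0.0507 0.0691]  after-rot axes [0.0949 0.0518 0.0698] rows 0.6
```

Call:
{"name": "arm_command", "arguments": {
  "steps": [
    {"hand": 0.0,"travel": [0.06,0.01,0.045],"rotation": [-0.033,-0.003,-0.046]},
    {"hand": 0.0,"travel": [0.036,0.01,0.025],"rotation": [0,0,0]},
    {"hand": 0.0,"travel": [0,0,0],"rotation": [0,0,0]}
  ]
}}

```text
time: 22.12
eef_pos: [0.5592, 0.0257, 0.1673]
tcp_rot: [0.701, 0.095, -0.098, -0.7]
contact_force: [-0.9, -1.2, -3.0]
opening: 0.388
```

```bash
python3 - <<'E'
from h import *
delta(at(SW,.14),RP)
p,r,_=pose()
for c in("scene","top"):
    im,d=ctrl.read_camera(c);P=cloud(c,d);cv2.imwrite(f"pics/{c}11.png",im)
    q=np.stack([(P-ST)@SX,(P-ST)@SY],-1);near=(d>0)&(abs(q[...,0])<.14)&(abs(q[...,1])<.14)
    g=near&(P[...,2]>.118)&(P[...,2]<.15)&(cv2.inRange(cv2.cvtColor(im,cv2.COLOR_BGR2HSV),(50,80,30),(90,255,255))>0)
    if g.sum()>50: 
        print(c,cv2.minAreaRect((q[g]*1000).astype(np.float32)),np.percentile(P[g][:,2],[5,50,95]))
        X=np.c_[q[g],np.ones(g.sum())];print(" tilt",np.linalg.lstsq(X,P[g][:,2],rcond=None)[0].round(4))
E
```

```text
t22.12 pos [0.5592 0.0257 0.1673] F [-0.85 -1.17 -3.01] op 0.388
 rot units [ 0.    -0.007 -0.007] rows 0.0
 travel units now-axes [0.005  0.0911 0.0067]  after-rot axes [0.0047 0.0911 0.0067] rows 0.5
scene ((-3.785198211669922, -4.43157958984375), (170.10386657714844, 91.93924713134766), 89.41674041748047) [0.13380832 0.13661519 0.1394182 ]
 tilt [-0.0148 -0.0002  0.1368]
top ((-9.905496597290039, -0.7006683349609375), (183.82264709472656, 51.12803268432617), 69.35324096679688) [0.13181455 0.13539844 0.13896473]
 tilt [-0.0101  0.0019  0.1352]
```

View pics/scene11.png

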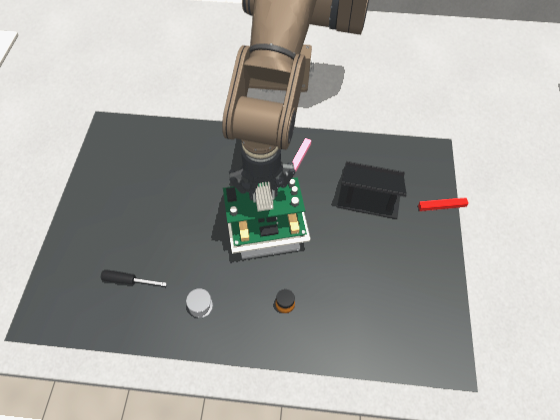

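The board is held level over the stand at (265,205), with stick ends visible at (244,232) and (294,226). I'll lower it to about 6 mm above contact.

Call:
{"name": "arm_command", "arguments": {
  "steps": [
    {"hand": 0.0,"travel": [0.008,0.05,0.009],"rotation": [0,-0.007,-0.007]},
    {"hand": 0.0,"travel": [0,0.04,0],"rotation": [0,0,0]},
    {"hand": 0.0,"travel": [0,0,0],"rotation": [0,0,0]}
  ]
}}

```text
time: 22.6
eef_pos: [0.5599, 0.0277, 0.1382]
tcp_rot: [0.701, 0.097, -0.098, -0.7]
contact_force: [-0.2, -0.0, -3.1]
opening: 0.386
```

```bash
python3 - <<'E'
from h import *
delta(at(SW,.127),RP)
E
```

```text
t22.60 pos [0.5599 0.0277 0.1382] F [-0.21 -0.01 -3.12] op 0.386
 rot units [ 0.    -0.003 -0.002] rows 0.0
 travel units now-axes [0.0007 0.0375 0.0008]  after-rot axes [0.0007 0.0375 0.0008] rows 0.2
```

Call:
{"name": "arm_command", "arguments": {
  "steps": [
    {"hand": 0.0,"travel": [0,0.015,0],"rotation": [0,0,0]},
    {"hand": 0.0,"travel": [0,0,0],"rotation": [0,0,0]}
  ]
}}

```text
time: 22.85
eef_pos: [0.5598, 0.0276, 0.1333]
tcp_rot: [0.701, 0.097, -0.098, -0.7]
contact_force: [0.3, -0.8, -2.4]
opening: 0.387
```

Call:
{"name": "arm_command", "arguments": {
  "steps": [
    {"hand": 0.0,"travel": [0,0.006,0],"rotation": [0,0,0]},
    {"hand": 0.0,"travel": [0,0,0],"rotation": [0,0,0]}
  ]
}}

```text
time: 23.1
eef_pos: [0.5602, 0.0276, 0.1319]
tcp_rot: [0.701, 0.097, -0.097, -0.7]
contact_force: [-0.3, 0.5, -2.8]
opening: 0.382
```

Call:
{"name": "arm_command", "arguments": {
  "steps": [
    {"hand": 0.0,"travel": [0,0.005,0],"rotation": [0,0,0]},
    {"hand": 0.0,"travel": [0,0,0],"rotation": [0,0,0]}
  ]
}}

```text
time: 23.35
eef_pos: [0.5605, 0.0276, 0.1308]
tcp_rot: [0.701, 0.097, -0.097, -0.7]
contact_force: [-0.4, 0.6, -3.5]
opening: 0.384
```

Call:
{"name": "arm_command", "arguments": {
  "steps": [
    {"hand": 0.0,"travel": [0,0.005,0],"rotation": [0,0,0]},
    {"hand": 0.0,"travel": [0,0,0],"rotation": [0,0,0]}
  ]
}}

```text
time: 23.6
eef_pos: [0.5605, 0.0276, 0.1293]
tcp_rot: [0.701, 0.097, -0.097, -0.7]
contact_force: [-0.1, -0.4, -3.7]
opening: 0.387
```

Call:
{"name": "arm_command", "arguments": {
  "steps": [
    {"hand": 0.0,"travel": [0,0.005,0],"rotation": [0,0,0]},
    {"hand": 0.0,"travel": [0,0,0],"rotation": [0,0,0]}
  ]
}}

```text
time: 23.85
eef_pos: [0.5605, 0.0276, 0.1276]
tcp_rot: [0.701, 0.097, -0.097, -0.7]
contact_force: [0.0, -0.1, -2.6]
opening: 0.383
```

Call:
{"name": "arm_command", "arguments": {
  "steps": [
    {"hand": 0.0,"travel": [0,0.005,0],"rotation": [0,0,0]},
    {"hand": 0.0,"travel": [0,0,0],"rotation": [0,0,0]}
  ]
}}

```text
time: 24.1
eef_pos: [0.5608, 0.0276, 0.1264]
tcp_rot: [0.701, 0.098, -0.097, -0.7]
contact_force: [-0.3, 0.0, -1.0]
opening: 0.383
```

Call:
{"name": "arm_command", "arguments": {
  "steps": [
    {"hand": 0.0,"travel": [0,0.004,0],"rotation": [0,0,0]},
    {"hand": 0.0,"travel": [0,0,0],"rotation": [0,0,0]}
  ]
}}

```text
time: 24.35
eef_pos: [0.5608, 0.0276, 0.126]
tcp_rot: [0.701, 0.098, -0.097, -0.7]
contact_force: [-0.6, 0.0, -1.0]
opening: 0.386
```

```bash
python3 - <<'E'
from h import *
for i in range(3):
    im,d=ctrl.read_camera("wrist");s=ctrl.get_state();print(s["contact_force"].round(2),s["wrist_torque"].round(2),s["eef_pos"].round(4))
cv2.imwrite("pics/w12.png",im)
E
```

```text
[-0.51 -0.7  -0.7 ] [0.11 0.25 0.03] [0.5609 0.0276 0.126 ]
[-1.27 -0.13  0.12] [0.15 0.34 0.03] [0.5608 0.0276 0.1259]
[-1.45  0.22  0.61] [0.14 0.25 0.07] [0.5608 0.0275 0.1259]
```

View pics/w12.png

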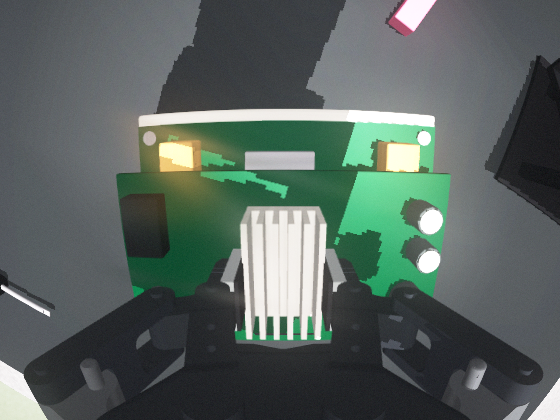

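Stick ends show under the board at (180,155) and (400,157), placed symmetrically. About 3 N is now carried, so one more small step will seat both sides.

Call:
{"name": "arm_command", "arguments": {
  "steps": [
    {"hand": 0.0,"travel": [0,0.004,0],"rotation": [0,0,0]},
    {"hand": 0.0,"travel": [0,0,0],"rotation": [0,0,0]}
  ]
}}

```text
time: 24.75
eef_pos: [0.5609, 0.0276, 0.1255]
tcp_rot: [0.701, 0.097, -0.097, -0.7]
contact_force: [-2.7, -0.2, 2.1]
opening: 0.382
```

```bash
python3 - <<'E'
from h import *
for i in range(2):
    im,d=ctrl.read_camera("scene");s=ctrl.get_state();print(s["contact_force"].round(2),s["wrist_torque"].round(2),s["eef_pos"].round(4))
E
```

```text
[-2.4  0.7  1.2] [0.13 0.4  0.09] [0.5609 0.0276 0.1255]
[-2.86 -0.22  2.76] [0.12 0.52 0.06] [0.5609 0.0276 0.1254]
```

Firm but gentle contact, about 5 N including the weight. Release and retreat.

Call:
{"name": "arm_command", "arguments": {
  "steps": [
    {"hand": 0.38,"travel": [0,0,0],"rotation": [0,0,0]},
    {"hand": 0.45,"travel": [0,0,0],"rotation": [0,0,0]},
    {"hand": 0.6,"travel": [0,0,0],"rotation": [0,0,0]},
    {"hand": 0.6,"travel": [0,0,0],"rotation": [0,0,0]},
    {"hand": 0.6,"travel": [0,-0.05,0],"rotation": [0,0,0]},
    {"hand": 0.6,"travel": [0,-0.12,0],"rotation": [0,0,0]},
    {"hand": 0.6,"travel": [0,-0.15,0],"rotation": [0,0,0]},
    {"hand": 0.6,"travel": [-0.12,-0.1,0],"rotation": [0,0,0]},
    {"hand": 0.6,"travel": [-0.12,0,0],"rotation": [0,0,0]},
    {"hand": 0.6,"travel": [0,0,0],"rotation": [0,0,0]}
  ]
}}

```text
time: 26.1
eef_pos: [0.4921, 0.0073, 0.2611]
tcp_rot: [0.702, 0.102, -0.093, -0.699]
contact_force: [0.6, 0.2, -0.3]
opening: 0.602
```

```bash
python3 - <<'E'
from h import *
print(pose()[2]["contact_force"])
for c in("wrist","scene","top"):
    p,r,_=pose();im,d=ctrl.read_camera(c);P=wcloud(d,p,r.as_quat()) if c=="wrist" else cloud(c,d);cv2.imwrite(f"pics/{c}13.png",im)
    q=np.stack([(P-ST)@SX,(P-ST)@SY],-1);near=(d>0)&(abs(q[...,0])<.12)&(abs(q[...,1])<.12)
    g=near&(P[...,2]>.086)&(P[...,2]<.105)&(cv2.inRange(cv2.cvtColor(im,cv2.COLOR_BGR2HSV),(50,80,30),(90,255,255))>0)
    dk=near&(P[...,2]>.062)&(P[...,2]<.15)
    if g.sum()>50:
        print(c,"upper",cv2.minAreaRect((q[g]*1000).astype(np.float32)),np.percentile(P[g][:,2],[5,50,95]).round(4))
        X=np.c_[q[g],np.ones(g.sum())];print(" tilt",np.linalg.lstsq(X,P[g][:,2],rcond=None)[0].round(4))
    dk&=P[...,2]<.085
    print("  deck",cv2.minAreaRect((q[dk]*1000).astype(np.float32)))
E
```

```text
[ 0.6380944   0.23243598 -0.32670915]
wrist upper ((-0.7246742248535156, -5.136283874511719), (170.5064697265625, 91.16605377197266), 89.99381256103516) [0.0935 0.0946 0.0957]
 tilt [ 0.001  -0.0005  0.0946]
  deck ((-1.5658798217773438, -3.2236099243164062), (166.10162353515625, 137.12173461914062), 89.89883422851562)
scene upper ((-1.7807655334472656, -3.4522857666015625), (93.10690307617188, 168.76268005371094), 0.29511743783950806) [0.0923 0.0952 0.0982]
 tilt [-0.0022 -0.0007  0.0952]
  deck ((0.4144287109375, -1.4296722412109375), (177.0794677734375, 147.3540496826172), 89.82322692871094)
top upper ((1.3141937255859375, -2.7681884765625), (89.26952362060547, 167.16619873046875), 0.2372906357049942) [0.0894 0.0935 0.0973]
 tilt [ 0.0007 -0.0004  0.0935]
  deck ((2.808502197265625, 3.6682968139648438), (139.88104248046875, 171.08602905273438), 0.5586269497871399)
```

View pics/wrist13.png

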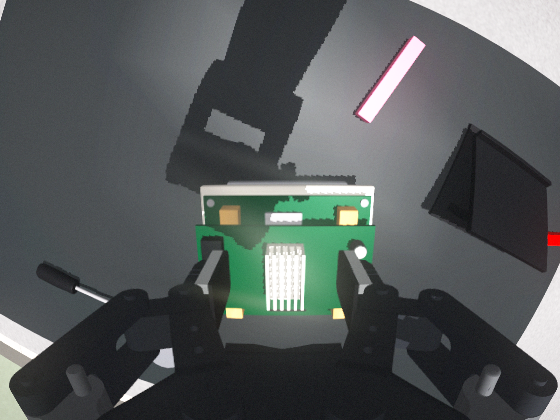

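View pics/scene13.png

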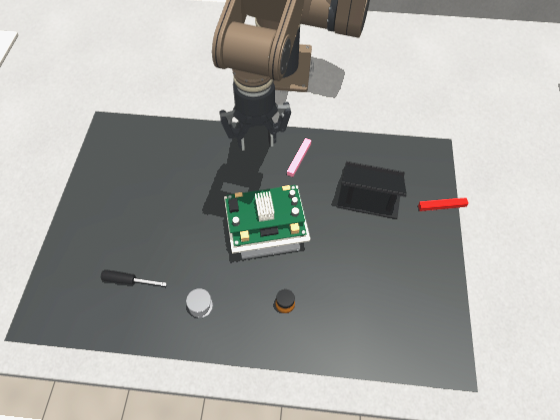

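The upper board is level, with its four stick ends showing at (230,215), (347,215), (235,313) and (338,313). It is within about 2 mm of centre and square, and the jar, reel and driver sit at the same pixels as at the start. Handing in.

```bash
python3 - <<'E'
from h import *
print(ctrl.sign_off())
E
```

```text
the job is handed in; nothing more can be done
None
```

Both wooden sticks are on the lower board's bare end strips, and the heat-sink board rests on top of them, heat sink up. I handed the job in after about 26 s of the 69 s allowed; no verdict was reported.

- **Sticks:** I took both off the tidy with a tilted grasp and lowered them in small steps until I felt contact (about 2.5–3.5 N). After release both lay flat, with their centres about 55–60 mm either side of the middle in y and within about 5 mm in x.
- **Upper board:** It was gripped by the heat sink and set down at about 5 N, including its own weight. The last check found:
  - **Centring:** about 2 mm off in the wrist and scene cameras, against a tolerance of 18 mm.
  - **Level and square:** tilt below 0.003 rad and rotation error below 0.5°.
  - **Resting on the sticks:** its underside is at stick-top height, and all four stick ends show beneath it.
- **Everything else:** The arm was clear of everything. The jar, reel, screwdriver and both look-alikes appear where they started.

**Disagreements:** The three cameras disagreed by up to about 3 mm on absolute positions. On the last look, the top camera put the upper board about 6 mm off in y. It could see only part of the deck, so I trusted the other two. After the second stick was placed, that camera did not pick it up; I checked it in the wrist view only.

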